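# Fetch the objective can from the crowded bottle caddy

## Task

The black-capped objective can at the back of the grey caddy is hemmed in by a dropper bottle, a dust blower and a small vial. First stand these three aside in the empty pale metal tray, then take out the can and stand it inside the dark ring nest, and finally put the bottle, the blower and the vial back on the caddy, each on the very spot where it stood at the start. Keep everything upright throughout and leave the roll of tape and the black eyecap alone.

Things in the scene. Friction and masses are not known exactly. Their poses are not given: they have to be found in the camera images.
- objective_can: Plastic screw can, white body with a wider black cap, 42 mm diameter, 48 mm tall (cap 41.6 mm wide over the top 14 mm, body 39 mm), 50 g. Origin at the centre of its underside, z up. Starts at the back of the caddy, 3 mm in front of the back stop; the lid stays on. Grip the cap; once the three neighbours are gone, there is finger room to its left and right (along the caddy's y).
- dropper_bottle: Dropper bottle with white and blue label, 98 mm tall, 67 g: round body 33 mm wide, tapering to the shoulder at 62 mm height, black cap 21.6 mm wide up to 73 mm, black bulb 12 mm wide from there to the top. Origin at the centre of its underside, z up. Can be lifted by the cap.
- blower: Black rubber dust blower standing upright, 100 mm tall, 47 g: flat foot disc 36 mm wide, bulb 52 mm wide up to 64 mm, above it a slim upright nozzle 11 mm wide up to 100 mm. Treat it as rigid. Origin at the centre of its underside, z up. Can be lifted by the nozzle.
- vial: Small capped glass vial, clear with blue cap, on the caddy, 17.6 mm diameter, 58 mm tall, 20 g (cap 17 mm wide over the top 11 mm). Origin at the centre of its underside, z up. (Two other vials in a rack on the next table are not part of the job.)
- caddy: Fixed grey caddy, 114 (x) by 172 (y) mm; floor 4 mm thick, 9 mm lip all round, back stop 56 mm wide, 38 mm high at the +x edge. Origin at the centre of its underside; x points roughly away from the robot. Flat black pads mark places: the can at (+28, 0) mm; the three others at about (-24, 0), (+28, +52), (+28, -52) mm, within 4 mm, in any order. All stand on the 4 mm floor.
- tray: Fixed low empty tray, bare aluminium that looks pale to white, the side area, 150 (x) by 86 (y) mm outside, 12 mm high, walls and floor 3 mm thick (inner floor 3 mm above the table). Origin at the centre of its underside; its x is its long side. The three neighbours stand anywhere in it, upright.
- ring_nest: Fixed dark steel ring on a base plate, 68 mm outside, 9 mm high, hole 56 mm wide with its floor 3 mm above the table. Origin at the centre of its underside. The can goes inside the ring, standing on the floor of it.
- tape_roll: Bystander: roll of yellow tape, 68 mm diameter, 48 mm tall, lying flat behind the work. Origin at the centre of its underside. Leave it alone.
- eyecap: Bystander: round black rubber eyecap, 35 mm diameter, 14 mm tall, on the table at the front. Origin at the centre of its underside. Leave it alone.
There are look-alikes about, which are no part of the job. There is more than one size of the ring_nest; the one meant has the size given above.

How it is judged:
On the way, in this order (a step that is already met when the one before it is completed fails the run):
1. the bottle, the blower and the vial all stand upright in the tray, let go, and the can has not been moved from its place (x of dropper_bottle in the frame of tray between -0.072 and 0.072 m and y of dropper_bottle in the frame of tray between -0.04 and 0.04 m and z of dropper_bottle in the frame of tray between -0.002 and 0.01 m and x of blower in the frame of tray between -0.072 and 0.072 m and y of blower in the frame of tray between -0.04 and 0.04 m and z of blower in the frame of tray between -0.002 and 0.01 m and x of vial in the frame of tray between -0.072 and 0.072 m and y of vial in the frame of tray between -0.04 and 0.04 m and z of vial in the frame of tray between -0.002 and 0.01 m and angle between each of dropper_bottle, blower, vial, objective_can's own z axis and vertical below 0.12 rad and contact force between the fingers and anything else below 0.1 N and distance of objective_can from where it was at the start of the episode below 0.015 m), for 0.2 s.
2. the can stands upright in the ring nest, let go, while the three others still stand in the tray (horizontal distance between objective_can and ring_nest below 0.0115 m and z of objective_can in the frame of ring_nest between -0.002 and 0.0065 m and angle between each of dropper_bottle, blower, vial, objective_can's own z axis and vertical below 0.12 rad and contact force between the fingers and anything else below 0.1 N and x of dropper_bottle in the frame of tray between -0.072 and 0.072 m and y of dropper_bottle in the frame of tray between -0.04 and 0.04 m and z of dropper_bottle in the frame of tray between -0.002 and 0.01 m and x of blower in the frame of tray between -0.072 and 0.072 m and y of blower in the frame of tray between -0.04 and 0.04 m and z of blower in the frame of tray between -0.002 and 0.01 m and x of vial in the frame of tray between -0.072 and 0.072 m and y of vial in the frame of tray between -0.04 and 0.04 m and z of vial in the frame of tray between -0.002 and 0.01 m), for 0.2 s.
At the end, for the whole second after the job is handed in: The can stands on the floor inside the ring (centre within 11.5 mm of the ring's, less than 3.5 mm above the floor); the bottle, the blower and the vial each stand within 15 mm of where they stood at the start; all four upright within 0.12 rad, at rest and let go (horizontal distance between objective_can and ring_nest below 0.0115 m and z of objective_can in the frame of ring_nest between -0.002 and 0.0065 m and linear speed of each of dropper_bottle, blower, vial, objective_can below 0.02 m/s and angle between each of dropper_bottle, blower, vial, objective_can's own z axis and vertical below 0.12 rad and contact force between the fingers and anything else below 0.1 N and distance of each of dropper_bottle, blower, vial from where it was at the start of the episode below 0.015 m); the robot touches nothing.
It fails at once if the can, bottle, blower or vial is tipped by more than 0.6 rad (angle between any of dropper_bottle, blower, vial, objective_can's own z axis and vertical above 0.6 rad).
It fails at once if the tape roll or the eyecap is moved by more than 15 mm (distance of any of tape_roll, eyecap from where it was at the start of the episode above 0.015 m).
It also fails if it takes over 128 s, if anything falls off the work surface, if the arm or the gripper's body presses on something with over 40 N, if the wrist force passes 120 N, or if a joint passes its speed limit or range.

## Robot

A 7-joint arm with a two-finger parallel gripper is mounted at the origin on a cart in front of the work surface, level with it; the furniture and walls round the work are solid. World frame = base frame: x ahead of the robot, y to its left, z up, the work surface at z = 0. Lengths are in m, angles in rad, forces in N, time in s.
With the tool pointing down it reaches from about 0.4 to 0.85 m from the base axis. Payload 4.5 kg.
Tool frame: the origin (TCP) lies on the centre line of the jaws, within the pads' length; the fingertips stand 8 mm ahead of it and the grasp point (between the pads) lies 11 mm behind it; z points along the fingers, x is the direction in which the jaws open and shut, and the axes are right-handed (so a half turn about z gives the same grasp; the last joint's range is limited). The gripper opens to 88 mm and grips with 3 to 60 N. Pads are 18 mm wide; open, the fingers measure 123 mm over their backs; the gripper's body (75 mm by 187 mm) begins 45 mm behind the grasp point.
Start: joints at [1.162, 0.689, -0.195, 1.565, 0.157, 0.902, -0.215], TCP at [0.268, -0.565, 0.218] pointing down, gripper open.
Joint ranges: [-3.01, 3.01], [-0.46, 2.08], [-1.47, 1.51], [0.13, 2.56], [-1, 4.14], [0.04, 2.09], [-2.66, 2.66]. Speed limits (rad/s): [2.57, 2.57, 3.14, 3.14, 3.14, 3.14, 3.14].

## Interface

Orientations are given as a unit quaternion [x, y, z, w].
In Python, from plant import r gives the robot as it stands.
- The arm moves only by the shell command python3 -m pendant 'ROWS' [FORCE]. ROWS is JSON, a list of rows, each a list of 3 entries, a list of its own where there are three numbers: the turn, a rotation vector about the tool's x, y, z in rad, then the shift along the tool's x, y, z in m, then the opening, from 0 (shut) to 1 (fully open). In form: [[[wx, wy, wz], [tx, ty, tz], claw], ...]. A call has 1 to 10 rows; each row is the pose to reach, as a shift and turn from the pose commanded when the call began, along the tool's axes at that moment; what a row does not reach only later rows make up. A row lasts 1/10 s, in which the tool goes at most 50 mm and 8.59 degrees, less where a joint would pass 70% of its speed; a pose out of reach is approached as far as the arm can. A call with a gripper value outside its range is refused whole. The fingers move at their own pace and stop on an object; FORCE is the grip in N (left out, the last holds). Time passes only in rows, so rows that repeat a pose let the fingers close. It gives the time, the measured TCP pose, the force and the opening at its end, in the units of the state.
- r.get_state(): the state, without advancing time (a new reading comes with each control period).
- r.snapshot(name): name is "side" or "top" or "wrist"; returns a dict with "image" (400x640x3 uint8, red, green, blue), "mtx" (3x3 intrinsics, pixels), "dist" ([k1, k2, p1, p2, k3] as OpenCV has them; the pictures are not rectified), "R" (3x3) and "t" (3): a world point X has camera coordinates R X + t; the wrist camera has in their place "T_tool_cam" (4x4, takes a point from camera to tool coordinates, whose origin is the TCP and whose axes are the tool frame's). Camera axes: x right, y down, z forward; pixel columns grow to the right and rows downward; lengths in m; the calibration is good to about 2 mm. A picture is of the moment at which its call begins: read the wrist's pose just before it. There is no depth.
- r.finish_job(): hands the job in, once; it reports no verdict.
The state is a dict: "clock": time; "q": joint angles; "qd": joint speeds; "joint_torque": joint torques, N m; "tool_pos": TCP position; "eef_rot": TCP orientation; "contact_force": force on the tool from outside, world axes, zero at the start; "moment": the same for the moment, N m; "opening": opening from 0.0 (shut) to 1.0 (fully open).
Only numpy, scipy, OpenCV 4.12 (cv2) and the standard library are available. Lean on these libraries where they do the work, as an engineer would, in place of code of your own. Each camera call takes 0.05 s, during which the arm holds its last target. There are 200 camera calls.

## Working session

There is one attempt and no reset: what is moved stays moved. The work goes in short steps, Python scripts to look and compute and a shell command to move; the robot and the scene stay as the last step left them, time stands still between calls to the robot, and variables do not carry over. Pictures are saved under pics/ and viewed, about 12 in all and at most 16, crops included, and the job is handed in when it is done.

```bash
mkdir -p pics; ls
python3 - <<'E'
from plant import r
import cv2,pickle
s=r.get_state(); print({k:s[k] for k in('clock','tool_pos','eef_rot','contact_force','opening')})
d={}
for n in('top','side','wrist'):
    p=r.snapshot(n); d[n]=p; cv2.imwrite(f'pics/{n}0.png',p['image'][:,:,::-1])
    print(n,p['mtx'],p['dist'],p.get('R'),p.get('t'),p.get('T_tool_cam'))
pickle.dump(d,open('snap0.pkl','wb'))
E
```

```text
pics
{'clock': 0.0, 'tool_pos': array([ 0.26748182, -0.56413303,  0.21670657]), 'eef_rot': array([ 8.45145256e-01, -5.34535921e-01, -8.10046476e-04, -4.34835137e-04]), 'contact_force': array([-0.17236423, -0.05175033,  0.04222772]), 'opening': 0.9984087183439523}
top [[422.45063384   0.         321.24820303]
 [  0.         422.45063384 204.22660919]
 [  0.           0.           1.        ]] [-0.10457373  0.          0.          0.          0.        ] [[ 0.0284304  -0.99953027  0.01144317]
 [-0.98878894 -0.02979998 -0.14631606]
 [ 0.14658834 -0.00715506 -0.98917171]] [0.00432994 0.53106701 0.90014135] None
side [[416.22769753   0.         316.65343033]
 [  0.         416.22769753 191.53472348]
 [  0.           0.           1.        ]] [-0.02145454  0.          0.          0.          0.        ] [[ 0.99853416 -0.05047979  0.01952762]
 [-0.02173419 -0.7043804  -0.70948987]
 [ 0.04956978  0.70802545 -0.70444502]] [-0.51031144  0.05814448  0.95859365] None
wrist [[349.72834959   0.         321.16358708]
 [  0.         349.72834959 198.3826587 ]
 [  0.           0.           1.        ]] [-0.0704459  0.         0.         0.         0.       ] None None [[ 9.99999194e-01 -6.54466741e-04 -1.08767511e-03 -6.79471558e-04]
 [ 9.70700510e-04  9.46400699e-01  3.22993458e-01 -8.40158092e-02]
 [ 8.17988014e-04 -3.22994253e-01  9.46400572e-01 -1.68021694e-01]
 [ 0.00000000e+00  0.00000000e+00  0.00000000e+00  1.00000000e+00]]
```

View pics/top0.png

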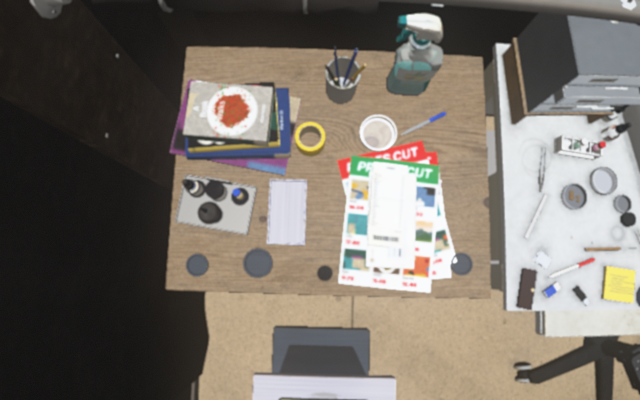

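View pics/side0.png

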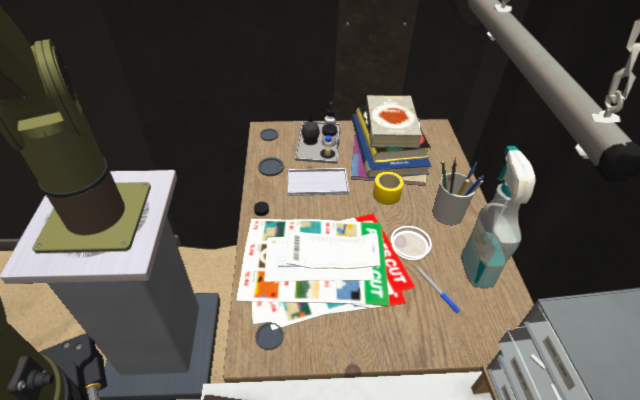

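The top view shows the caddy near (215,205), the tray near (287,212), and dark discs at (197,264), (258,262) and (461,264). The eyecap is at (325,272) and the tape at (310,137). In the side view the caddy is near (318,142) and the tray near (318,181).

```bash
cat > h.py <<'E'
import cv2,numpy as np
from scipy.spatial.transform import Rotation as Ro
def ray(p,uv,st=None):
    n=cv2.undistortPoints(np.array(uv,float).reshape(-1,1,2),p['mtx'],p['dist']).reshape(-1,2)
    d=np.c_[n,np.ones(len(n))]
    if 'R' in p and p['R'] is not None: return -p['R'].T@p['t'], d@p['R']
    T=p['T_tool_cam']; R=Ro.from_quat(st['eef_rot']).as_matrix()
    return np.array(st['tool_pos'])+R@T[:3,3], d@(R@T[:3,:3]).T
def plane(p,uv,z,st=None):
    o,d=ray(p,uv,st); return o+d*((z-o[2])/d[:,2])[:,None]
def cross(ra,rb):
    (o,d),(q,e)=ra,rb; d=d[0];e=e[0]
    s=np.linalg.lstsq(np.c_[d,-e],q-o,rcond=None)[0]
    a,b=o+d*s[0],q+e*s[1]; return (a+b)/2,np.linalg.norm(a-b)
def proj(p,X,st=None):
    X=np.array(X,float).reshape(-1,3)
    if p.get('R') is not None: c=X@p['R'].T+p['t']
    else:
        T=p['T_tool_cam'];R=Ro.from_quat(st['eef_rot']).as_matrix()
        c=((X-st['tool_pos'])@R-T[:3,3])@T[:3,:3]
    return cv2.projectPoints(c,np.zeros(3),np.zeros(3),p['mtx'],p['dist'])[0].reshape(-1,2)
E
python3 - <<'E'
from h import *; import pickle
d=pickle.load(open('snap0.pkl','rb')); t=d['top'];np.set_printoptions(precision=4,suppress=True)
g=cv2.cvtColor(t['image'],cv2.COLOR_RGB2HSV)
m=((g[:,:,2]<85)).astype(np.uint8)
for (x0,y0,x1,y1) in[(180,245,215,285),(235,240,280,285),(445,245,480,285),(312,260,340,285)]:
    sub=m[y0:y1,x0:x1]; c=max(cv2.findContours(sub,cv2.RETR_EXTERNAL,cv2.CHAIN_APPROX_NONE)[0],key=cv2.contourArea)
    (cx,cy),rr=cv2.minEnclosingCircle(c); cx+=x0;cy+=y0
    w=plane(t,[[cx,cy],[cx-rr,cy],[cx+rr,cy]],0.006); print((cx,cy,rr),w[0],'dia',np.linalg.norm(w[1]-w[2]))
# tray
m=((g[:,:,1]<60)&(g[:,:,2]>150)).astype(np.uint8)[170:255,262:312]
c=max(cv2.findContours(m,cv2.RETR_EXTERNAL,cv2.CHAIN_APPROX_NONE)[0],key=cv2.contourArea)
b=cv2.boxPoints(cv2.minAreaRect(c))+[262,170]; print('tray',b,'\n',plane(t,b,0.012))
a=np.array(t['image'][165:290,175:310,::-1]);cv2.imwrite('pics/tc.png',cv2.resize(a,None,fx=5,fy=4.8*5/4.8*0.95,interpolation=cv2.INTER_CUBIC)[:600])
a=d['side']['image'][95:215,245:365,::-1];cv2.imwrite('pics/sc.png',cv2.resize(a,None,fx=5,fy=5,interpolation=cv2.INTER_CUBIC))
print('tcp px',proj(t,d and [[0.267,-0.564,0.217]]))
E
```

```text
Traceback (most recent call last):
ValueError: max() iterable argument is empty
```

Run:
```python
from h import *; import pickle
d=pickle.load(open('snap0.pkl','rb')); t=d['top'];np.set_printoptions(precision=4,suppress=True)
a=np.array(t['image'][165:290,175:310,::-1]);cv2.imwrite('pics/tc.png',cv2.resize(a,None,fx=4.8,fy=4.8,interpolation=cv2.INTER_CUBIC))
a=d['side']['image'][95:215,245:365,::-1];cv2.imwrite('pics/sc.png',cv2.resize(a,None,fx=5,fy=5,interpolation=cv2.INTER_CUBIC))
g=cv2.cvtColor(t['image'],cv2.COLOR_RGB2HSV)
print(g[264,197],g[264,225])
m=((g[:,:,1]<85)&(g[:,:,2]<120)).astype(np.uint8)
for (x0,y0,x1,y1) in[(180,245,215,285),(235,240,280,285),(445,245,480,285),(312,260,340,285)]:
    sub=m[y0:y1,x0:x1]; cs=cv2.findContours(sub,cv2.RETR_EXTERNAL,cv2.CHAIN_APPROX_NONE)[0]
    if not cs: print('none');continue
    c=max(cs,key=cv2.contourArea)
    (cx,cy),rr=cv2.minEnclosingCircle(c); cx+=x0;cy+=y0;rr+=.5
    w=plane(t,[[cx,cy],[cx-rr,cy],[cx+rr,cy]],0.006); print((cx,cy,rr),w[0],'dia',np.linalg.norm(w[1]-w[2]))
# tray
m=((g[:,:,1]<60)&(g[:,:,2]>150)).astype(np.uint8)[170:255,262:312]
c=max(cv2.findContours(m,cv2.RETR_EXTERNAL,cv2.CHAIN_APPROX_NONE)[0],key=cv2.contourArea)
b=cv2.boxPoints(cv2.minAreaRect(c))+[262,170]; print('tray',b,'\n',plane(t,b,0.012))
print('tcp px',proj(t,d and [[0.267,-0.564,0.217]]))
```

```text
[109  27 104] [ 16  74 162]
(196.95023727416992, 264.4810428619385, 11.736329078674316) [0.3887 0.2981 0.006 ] dia 0.05417354199856835
(257.5, 262.5, 15.07748031616211) [0.3981 0.16   0.006 ] dia 0.0684362849453002
(461.30073738098145, 263.5701103210449, 11.317708969116211) [ 0.4077 -0.3056  0.006 ] dia 0.053426779331512485
(324.5, 272.807692527771, 8.154815673828125) [0.3796 0.0079 0.006 ] dia 0.036778486734745895
tray [[265.1993 244.627 ]
 [267.0343 176.7307]
 [307.5723 177.8263]
 [305.7372 245.7226]] 
 [[0.4387 0.1436 0.012 ]
 [0.5952 0.1468 0.012 ]
 [0.5954 0.053  0.012 ]
 [0.439  0.052  0.012 ]]
tcp px [[630.1682 338.9416]]
```

View pics/tc.png

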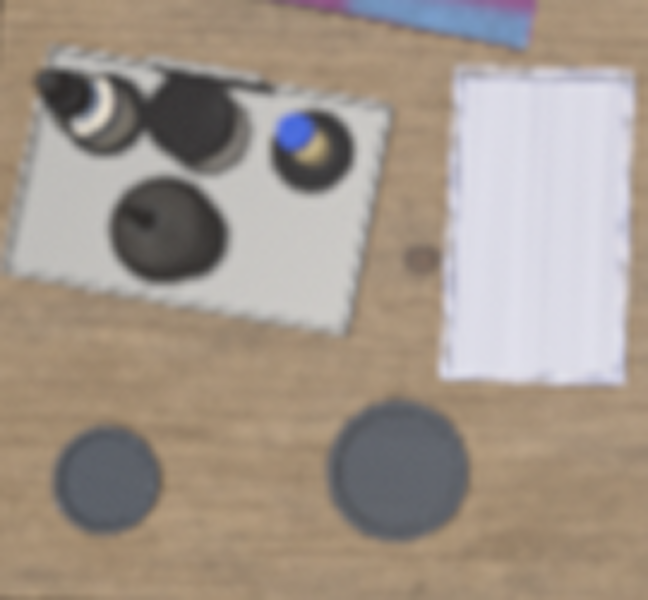

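View pics/sc.png

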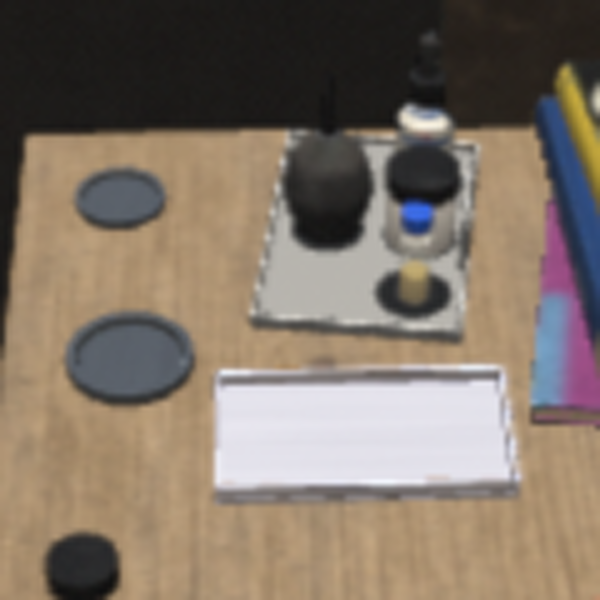

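Top crop: bottle bulb tip about (50,85), can cap about (193,118), vial cap (295,132), its pad (313,151), blower nozzle tip about (130,206). Bottle is back-left, vial back-right, blower in front. The 68 mm ring is at (0.398,0.160).

Run:
```python
from h import *; import pickle
d=pickle.load(open('snap0.pkl','rb')); t=d['top'];s=d['side'];np.set_printoptions(precision=4,suppress=True)
T=lambda u,v:(175+u/4.8,165+v/4.8); S=lambda u,v:(245+u/5,95+v/5)
c=plane(t,[T(52,47),T(392,105),T(347,333),T(5,272)],.009);C=c.mean(0)
xa=(c[0]+c[1]-c[2]-c[3]);yaw=np.arctan2(xa[1],xa[0]);ya=c[0]+c[3]-c[1]-c[2];print('caddy',c,C,yaw,np.arctan2(-ya[0],ya[1]))
R=np.array([[np.cos(yaw),-np.sin(yaw)],[np.sin(yaw),np.cos(yaw)]])
for p in[(28,0),(-24,0),(28,52),(28,-52)]: print(p,C[:2]+R@np.array(p)/1e3)
print('vialcap',plane(t,[T(295,132)],.062),'pad',plane(t,[T(313,151)],.004),cross(ray(t,T(295,132)),ray(s,S(417,208))))
print('nozzle',plane(t,[T(130,206)],.104),cross(ray(t,T(130,206)),ray(s,S(329,80))))
print('bulb tip',plane(t,[T(50,82)],.102),cross(ray(t,T(50,82)),ray(s,S(430,38))))
print('can',plane(t,[T(193,118)],.052),cross(ray(t,T(193,118)),ray(s,S(423,165))))
tr=plane(t,[T(456,67),T(633,70),T(626,383),T(440,380)],.012);print('tray',tr,tr.mean(0))
```

```text
caddy [[0.5952 0.338  0.009 ]
 [0.5712 0.17   0.009 ]
 [0.4608 0.1859 0.009 ]
 [0.4845 0.3526 0.009 ]] [0.5279 0.2616 0.009 ] -0.13667124569187866 -0.14158794092831523
(28, 0) [0.5557 0.2578]
(-24, 0) [0.5041 0.2649]
(28, 52) [0.5627 0.3093]
(28, -52) [0.5486 0.2063]
vialcap [[0.5476 0.2057 0.062 ]] pad [[0.5484 0.2079 0.004 ]] (array([0.5492, 0.2056, 0.0629]), np.float64(0.0035207703281383246))
nozzle [[0.5059 0.2674 0.104 ]] (array([0.5067, 0.2683, 0.1009]), np.float64(0.0008140921623241526))
bulb tip [[0.5599 0.3075 0.102 ]] (array([0.5621, 0.3082, 0.1001]), np.float64(0.003641179581027931))
can [[0.5545 0.2554 0.052 ]] (array([0.5561, 0.255 , 0.0542]), np.float64(0.003988292202297597))
tray [[0.5901 0.1397 0.012 ]
 [0.5912 0.0545 0.012 ]
 [0.4411 0.0528 0.012 ]
 [0.4398 0.1403 0.012 ]] [0.5156 0.0968 0.012 ]
```

```bash
cat > go.py <<'E'
import sys
from h import *; from plant import r
# usage: go.py x y z yawdeg(of tool x)  -> turn, shift in current tool axes
s=r.get_state(); x,y,z,w=map(float,sys.argv[1:5]); w=np.radians(w)
R0=Ro.from_quat(s['eef_rot']); xt=np.array([np.cos(w),np.sin(w),0]); zt=np.array([0,0,-1.])
R1=Ro.from_matrix(np.c_[xt,np.cross(zt,xt),zt])
print('turn',np.round((R0.inv()*R1).as_rotvec(),3),'shift',np.round(R0.inv().apply(np.array([x,y,z])-s['tool_pos']),4),'t',s['clock'],'q',np.round(s['q'],2))
E
python3 go.py 0.5 -0.15 0.28 0; python3 go.py 0.5 0.26 0.26 82
```

```text
turn [-1.000e-03  1.000e-03 -1.128e+00] shift [-0.2748 -0.3875 -0.0627] t 0.15 q [ 1.16  0.69 -0.19  1.57  0.16  0.9  -0.22]
turn [-2.000e-03  1.000e-03 -2.559e+00] shift [-0.6452 -0.5633 -0.0423] t 0.15 q [ 1.16  0.69 -0.19  1.57  0.16  0.9  -0.22]
```

```bash
python3 -m pendant '[[[0,0,-1.128],[-0.275,-0.387,-0.063],1],[[0,0,-1.128],[-0.275,-0.387,-0.063],1],[[0,0,-1.128],[-0.275,-0.387,-0.063],1],[[0,0,-1.128],[-0.275,-0.387,-0.063],1],[[0,0,-1.128],[-0.275,-0.387,-0.063],1],[[0,0,-1.128],[-0.275,-0.387,-0.063],1],[[0,0,-1.128],[-0.275,-0.387,-0.063],1],[[0,0,-1.128],[-0.275,-0.387,-0.063],1],[[0,0,-1.128],[-0.275,-0.387,-0.063],1],[[0,0,-1.128],[-0.275,-0.387,-0.063],1]]'; python3 go.py 0.5 0.26 0.26 82
```

```text
clock: 1.15
tool_pos: [0.5016, -0.1458, 0.2812]
eef_rot: [1.0, 0.003, 0.001, -0.001]
contact_force: [0.0, -0.4, -0.7]
opening: 1.002
turn [-0.    -0.003 -1.426] shift [ 0.0005 -0.4058  0.022 ] t 1.15 q [ 0.54  0.51 -0.54  1.78  0.31  0.94 -0.13]
```

```bash
python3 -m pendant '[[[0,-0.003,-1.426],[0,-0.406,0.022],0.5],[[0,-0.003,-1.426],[0,-0.406,0.022],0.5],[[0,-0.003,-1.426],[0,-0.406,0.022],0.5],[[0,-0.003,-1.426],[0,-0.406,0.022],0.5],[[0,-0.003,-1.426],[0,-0.406,0.022],0.5],[[0,-0.003,-1.426],[0,-0.406,0.022],0.5],[[0,-0.003,-1.426],[0,-0.406,0.022],0.5],[[0,-0.003,-1.426],[0,-0.406,0.022],0.5],[[0,-0.003,-1.426],[0,-0.406,0.022],0.5],[[0,-0.003,-1.426],[0,-0.406,0.022],0.5]]'
cat > look.py <<'E'
import sys,pickle,cv2
from plant import r
n=sys.argv[1]; s=r.get_state(); p=r.snapshot('wrist'); pickle.dump((s,p),open(n+'.pkl','wb')); cv2.imwrite(f'pics/{n}.png',p['image'][:,:,::-1])
E
python3 look.py w1;python3 go.py 0.561 0.308 0.15 82
```

```text
clock: 2.15
tool_pos: [0.4986, 0.2585, 0.2581]
eef_rot: [0.753, 0.658, -0.001, -0.001]
contact_force: [1.2, -1.3, 0.7]
opening: 0.505
turn [-0.003  0.002  0.003] shift [0.0594 0.0548 0.1076] t 2.2 q [-0.05  0.68 -0.89  1.69  0.59  1.07  0.3 ]
```

View pics/w1.png

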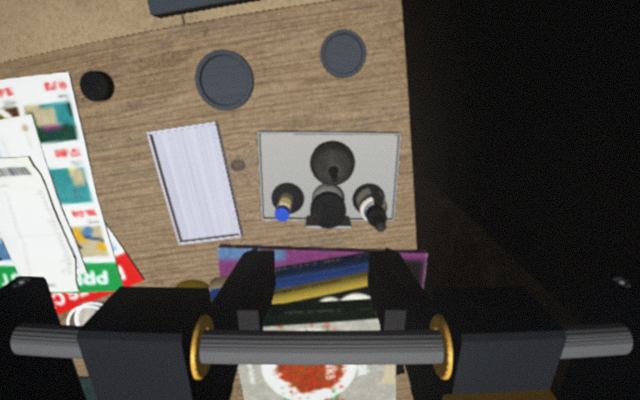

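The wrist view shows the caddy at (330,175) with the blower in front (332,163). The vial's blue cap is at (282,214), the can at (327,205), the bottle top at (380,225), the large ring at (224,80) and the tray at (195,182). I'll overlay my estimates on an enlarged crop.

Run:
```python
from h import *; import pickle
s,p=pickle.load(open('w1.pkl','rb'))
im=cv2.resize(p['image'][120:250,140:420,::-1],None,fx=2.8,fy=2.8,interpolation=cv2.INTER_CUBIC)
for X in[(.561,.308,.102),(.506,.267,.104),(.548,.206,.062),(.5555,.256,.052),(.5901,.1397,.012),(.5912,.0545,.012),(.4411,.0528,.012),(.4398,.1403,.012),(.5952,.338,.009),(.5712,.17,.009),(.4608,.1859,.009),(.4845,.3526,.009)]:
    u=proj(p,X,s)[0]; print(X,u.round(1)); cv2.circle(im,tuple(((u-[140,120])*2.8).astype(int).tolist()),4,(0,255,0),1)
u=proj(p,(.398,.160,.009),s); print(u)
cv2.imwrite('pics/w1c.png',im)
```

```text
(0.561, 0.308, 0.102) [377.8 226.9]
(0.506, 0.267, 0.104) [330.6 180.6]
(0.548, 0.206, 0.062) [280.3 213.6]
(0.5555, 0.256, 0.052) [325.5 210.9]
(0.5901, 0.1397, 0.012) [240.2 236. ]
(0.5912, 0.0545, 0.012) [178.1 244.4]
(0.4411, 0.0528, 0.012) [144.5 132. ]
(0.4398, 0.1403, 0.012) [214.3 119.9]
(0.5952, 0.338, 0.009) [392.2 219.6]
(0.5712, 0.17, 0.009) [260.5 218.9]
(0.4608, 0.1859, 0.009) [256.1 131.7]
(0.4845, 0.3526, 0.009) [397.6 132.5]
[[223.73553803  80.63027285]]
```

View pics/w1c.png

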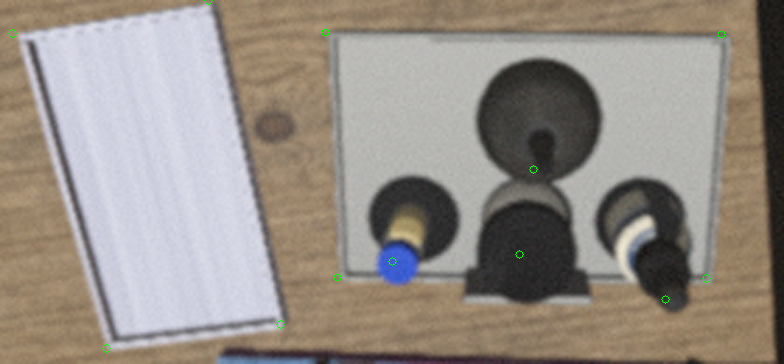

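The overlay shows all wrist readings about 2 mm further in +y than the top camera, caddy corners included, so I split the difference. Next: over the bottle and down to its cap.

```bash
python3 -m pendant '[[[-0.003,0.002,0.003],[0.061,0.055,0.05],0.44],[[-0.003,0.002,0.003],[0.061,0.055,0.1],0.44],[[-0.003,0.002,0.003],[0.061,0.055,0.128],0.44],[[-0.003,0.002,0.003],[0.061,0.055,0.128],0.44],[[-0.003,0.002,0.003],[0.061,0.055,0.128],0.44]]'; python3 look.py w2;python3 go.py 0.561 0.310 0.063 82
python3 - <<'E'
from h import *; import pickle
s,p=pickle.load(open('w2.pkl','rb'))
for X in[(.561,.309,.102),(.506,.267,.104),(.548,.207,.062),(.5555,.257,.052)]:
    u=proj(p,X,s)[0]; print(X,u.round(1))
im=p['image'][:,:,::-1].copy(); u=proj(p,(.561,.31,.102),s)[0]; cv2.circle(im,tuple(u.astype(int).tolist()),4,(0,255,0),1);u=proj(p,(.561,.31,.077),s)[0]; cv2.circle(im,tuple(u.astype(int).tolist()),4,(0,255,255),1);cv2.imwrite('pics/w2.png',im)
E
```

```text
clock: 2.7
tool_pos: [0.5616, 0.3049, 0.1276]
eef_rot: [0.758, 0.652, -0.003, 0.001]
contact_force: [-0.8, -5.7, -1.9]
opening: 0.439
turn [-0.     0.005 -0.01 ] shift [ 0.0052 -0.0018  0.0664] t 2.75 q [-0.18  0.92 -0.77  1.58  0.74  0.96  0.23]
(0.561, 0.309, 0.102) [327.4 226.5]
(0.506, 0.267, 0.104) [238.3 147.8]
(0.548, 0.207, 0.062) [184.2 207.1]
(0.5555, 0.257, 0.052) [256.2 202.6]
```

View pics/w2.png

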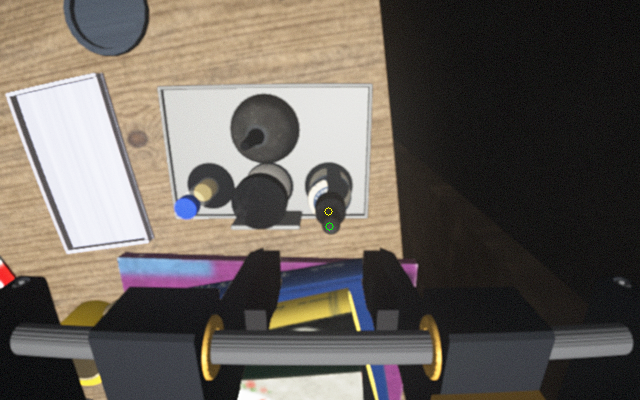

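The wrist picture shows the bulb tip at (330,228), matching the prediction at (0.561,0.3105). The vial cap is at (186,207). Descending on the bottle.

```bash
python3 -m pendant '[[[0,0,0],[0,0,0],0.44],[[0,0,0],[0,0,0.03],0.44],[[0,0,0],[0,0,0.055],0.44],[[0,0,0],[0,0,0.066],0.44],[[0,0,0],[0,0,0.066],0.44],[[0,0,0],[0,0,0.066],0.44]]';python3 go.py 0.561 0.310 0.063 82
```

```text
clock: 3.35
tool_pos: [0.563, 0.305, 0.0654]
eef_rot: [0.758, 0.652, -0.001, 0.002]
contact_force: [-1.6, -6.0, -2.7]
opening: 0.444
turn [ 0.002  0.004 -0.01 ] shift [ 0.0046 -0.0028  0.0024] t 3.35 q [-0.2   1.   -0.71  1.61  0.82  0.86  0.17]
```

The arm is 5 mm short in y and shows a steady -6 N, so the gripper body is probably touching the wall at the left. I'll back off up and away, and check the book stack height before turning the jaws.

```bash
python3 -m pendant '[[[0,0,0],[-0.006,0,-0.03],0.44],[[0,0,0],[-0.03,0,-0.07],0.44],[[0,0,0],[-0.03,0,-0.09],0.44],[[0,0,0],[-0.03,0,-0.09],0.44]]'
python3 - <<'E'
from h import *; import pickle
np.set_printoptions(precision=3,suppress=True)
d=pickle.load(open('snap0.pkl','rb')); t=d['top'];s=d['side']
for a,b in[((187,140),(367,98)),((272,144),(371,143)),((277,84),(429,138)),((193,82),(414,95)),((311,132),(388,181))]: print(cross(ray(t,a),ray(s,b)))
print('blue edge', plane(t,[(290,157),(187,158)],.03), 'table left edge',plane(t,[(187,47),(167,289)],0))
E
python3 go.py 0.561 0.310 0.15 172;python3 go.py 0.561 0.310 0.15 -8
```

```text
clock: 3.75
tool_pos: [0.5606, 0.2807, 0.1605]
eef_rot: [0.758, 0.652, 0.006, 0.001]
contact_force: [-0.2, 1.4, 0.3]
opening: 0.441
(array([0.655, 0.309, 0.112]), np.float64(0.012732968126542399))
(array([0.648, 0.129, 0.101]), np.float64(9.448568887906382e-05))
(array([0.782, 0.123, 0.116]), np.float64(0.008801718558438639))
(array([0.782, 0.304, 0.122]), np.float64(0.012442706590497038))
(array([0.688, 0.048, 0.051]), np.float64(0.010287370355421625))
blue edge [[0.639 0.094 0.03 ]
 [0.63  0.332 0.03 ]] table left edge [[ 0.925  0.368 -0.   ]
 [ 0.33   0.366  0.   ]]
turn [ 1.30e-02  1.00e-03 -1.58e+00] shift [ 0.0289 -0.004   0.0107] t 3.75 q [-0.12  0.86 -0.8   1.61  0.72  0.97  0.26]
turn [ 1.000e-03 -1.300e-02  1.561e+00] shift [ 0.0289 -0.004   0.0107] t 3.75 q [-0.12  0.86 -0.8   1.61  0.72  0.97  0.26]
```

The force vanished once I moved away, so there is a wall at y≈0.40. The books reach about 0.11 m at x>0.65. Turning the jaws to yaw 35° clears both.

```bash
python3 go.py 0.561 0.310 0.14 35
```

```text
turn [ 0.005 -0.011  0.811] shift [ 0.0289 -0.0041  0.0207] t 3.75 q [-0.12  0.86 -0.8   1.61  0.72  0.97  0.26]
```

```bash
python3 -m pendant '[[[0.005,-0.011,0.811],[0,0,0],0.44],[[0.005,-0.011,0.811],[0,0,0],0.44],[[0.005,-0.011,0.811],[0,0,0],0.44],[[0.005,-0.011,0.811],[0,0,0],0.44],[[0.005,-0.011,0.811],[0.01,-0.002,0],0.44],[[0.005,-0.011,0.811],[0.02,-0.004,0.01],0.44],[[0.005,-0.011,0.811],[0.029,-0.004,0.02],0.44],[[0.005,-0.011,0.811],[0.029,-0.004,0.02],0.44],[[0.005,-0.011,0.811],[0.029,-0.004,0.02],0.44]]';python3 go.py 0.561 0.310 0.067 35; python3 look.py w3
python3 - <<'E'
from h import *; import pickle
s,p=pickle.load(open('w3.pkl','rb'))
im=p['image'][:,:,::-1].copy()
for X in [(.561,.3105,.102),(.561,.3105,.077),(.506,.2695,.104),(.548,.208,.062)]:
    u=proj(p,X,s)[0]; cv2.circle(im,tuple(u.astype(int).tolist()),4,(0,255,0),1)
cv2.imwrite('pics/w3.png',cv2.resize(im[80:280,160:480],None,fx=2.5,fy=2.5,interpolation=cv2.INTER_CUBIC))
E
```

```text
clock: 4.65
tool_pos: [0.5583, 0.3075, 0.134]
eef_rot: [0.953, 0.302, -0.005, 0.002]
contact_force: [-0.1, 0.4, 0.5]
opening: 0.438
turn [0.    0.011 0.003] shift [ 0.0045 -0.0005  0.067 ] t 4.65 q [-0.28  0.86 -0.57  1.58  0.56  0.88 -0.44]
```

View pics/w3.png

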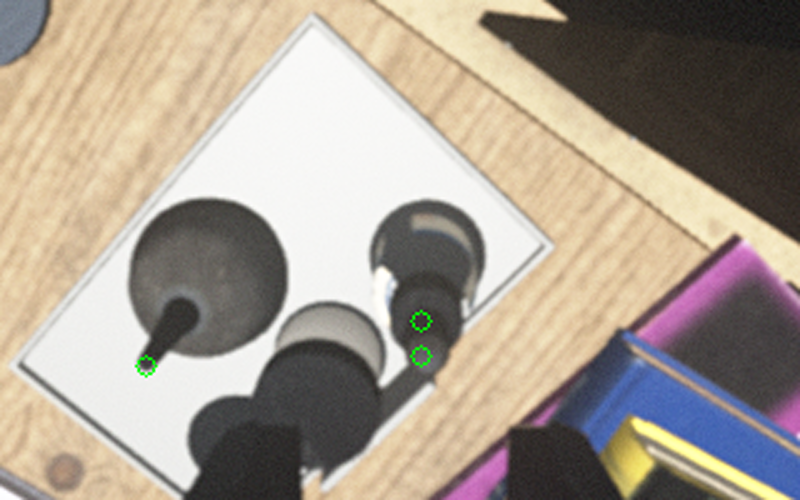

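The bulb tip at about (424,355) and nozzle tip at (148,365) match the predictions. I'll descend and grip.

```bash
python3 -m pendant '[[[0,0.011,0],[0.005,0,0.02],0.44],[[0,0.011,0],[0.005,0,0.045],0.44],[[0,0.011,0],[0.005,0,0.067],0.44],[[0,0.011,0],[0.005,0,0.067],0.44],[[0,0.011,0],[0.005,0,0.067],0.44]]' 15;python3 go.py 0.561 0.310 0.067 35
```

```text
clock: 5.2
tool_pos: [0.5624, 0.3095, 0.0677]
eef_rot: [0.954, 0.301, 0.0, 0.0]
contact_force: [0.1, 0.8, -0.0]
opening: 0.445
turn [ 0.001 -0.     0.001] shift [-0.0009 -0.0012  0.0007] t 5.2 q [-0.3   0.95 -0.52  1.61  0.63  0.76 -0.5 ]
```

```bash
python3 -m pendant '[[[0,0,0],[0,0,0],0.1],[[0,0,0],[0,0,0],0.1],[[0,0,0],[0,0,0],0.1],[[0,0,0],[0,0,0],0.1],[[0,0,0],[0,0,-0.02],0.1],[[0,0,0],[0,0,-0.06],0.1],[[0,0,0],[0,0,-0.1],0.1],[[0,0,0],[0,0,-0.13],0.1],[[0,0,0],[0,0,-0.13],0.1]]' 15;python3 go.py 0.566 0.099 0.19 82
```

```text
clock: 6.1
tool_pos: [0.564, 0.3121, 0.2022]
eef_rot: [0.954, 0.301, 0.004, -0.001]
contact_force: [0.1, -0.0, -0.5]
opening: 0.128
turn [ 0.004 -0.008 -0.819] shift [-0.1209  0.1756  0.0111] t 6.1 q [-0.26  0.78 -0.61  1.52  0.51  0.99 -0.4 ]
```

The opening of 11 mm is the bulb's width, not the cap's 21.6 mm, so I'll look.

```bash
python3 look.py w4
python3 - <<'E'
from plant import r
import cv2,numpy as np
p=r.snapshot('side');a=cv2.resize(p['image'][40:190,240:390,::-1],(400,400),interpolation=cv2.INTER_CUBIC)
w=cv2.imread('pics/w4.png');b=cv2.resize(w[130:330,220:420],(400,400))
cv2.imwrite('pics/m4.png',np.hstack([a,b]))
E
```

```text
(no output)
```

View pics/m4.png

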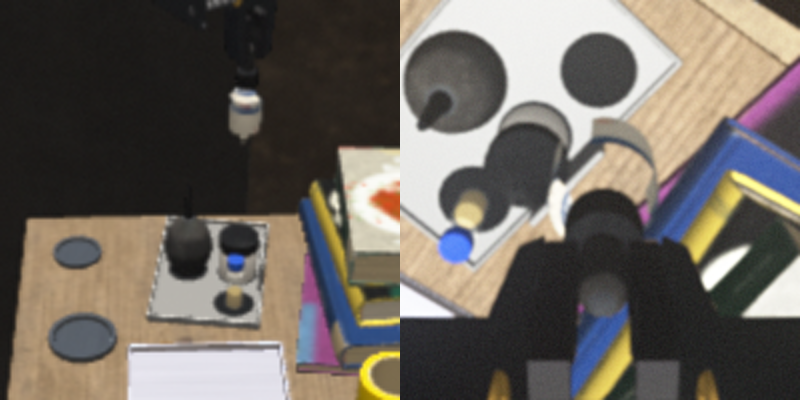

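The bottle hangs upright, held by the bulb, with its base at crop (243,140). I'll compute its base height relative to the TCP.

```bash
python3 - <<'E'
from plant import r
from h import *
s=r.get_state();p=r.snapshot('side');x,y,z=s['tool_pos'];print(s['tool_pos'],s['contact_force'])
for h in(.06,.08,.1,.12,.135,.145,.155): print(h,proj(p,(x,y,h)).round(1))
cv2.imwrite('pics/s4.png',cv2.resize(p['image'][50:110,300:360,::-1],(480,480),interpolation=cv2.INTER_CUBIC))
E
python3 go.py 0.566 0.099 0.19 82
```

```text
[0.56199834 0.30965643 0.19747119] [0.06548164 0.10881928 0.10715171]
0.06 [[329.7 114.8]]
0.08 [[330.  108.7]]
0.1 [[330.3 102.5]]
0.12 [[330.6  96.1]]
0.135 [[330.8  91.2]]
0.145 [[331.   87.9]]
0.155 [[331.2  84.6]]
turn [ 0.     0.002 -0.819] shift [-0.1169  0.1745  0.0067] t 6.25 q [-0.26  0.79 -0.61  1.52  0.51  0.99 -0.4 ]
```

View pics/s4.png

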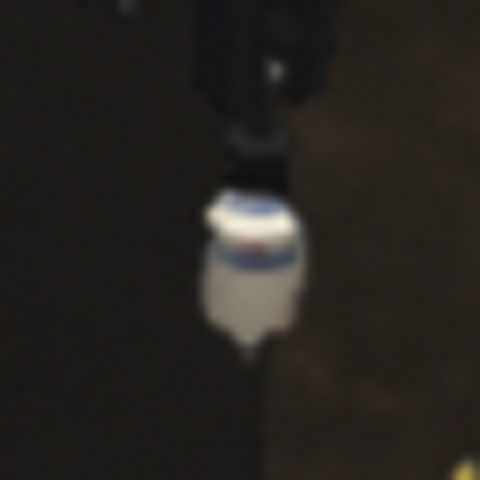

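```bash
python3 -m pendant '[[[0,0.002,-0.1],[-0.01,0.014,0],0.1],[[0,0.002,-0.2],[-0.025,0.037,0],0.1],[[0,0.002,-0.32],[-0.042,0.063,0],0.1],[[0,0.002,-0.45],[-0.06,0.09,0],0.1],[[0,0.002,-0.58],[-0.08,0.12,0],0.1],[[0,0.002,-0.7],[-0.097,0.145,0],0.1],[[0,0.002,-0.78],[-0.11,0.165,0.003],0.1],[[0,0.002,-0.819],[-0.117,0.1745,0.007],0.1],[[0,0.002,-0.819],[-0.117,0.1745,0.007],0.1],[[0,0.002,-0.819],[-0.117,0.1745,0.007],0.1]]' 25;python3 go.py 0.566 0.099 0.072 82
```

```text
clock: 7.25
tool_pos: [0.5658, 0.1002, 0.1893]
eef_rot: [0.755, 0.656, 0.0, -0.001]
contact_force: [0.2, 1.5, -1.1]
opening: 0.126
turn [-0.001 -0.002 -0.001] shift [-0.0013  0.0005  0.1173] t 7.25 q [ 0.22  0.78 -0.85  1.73  0.7   0.96  0.52]
```

```bash
python3 -m pendant '[[[0,0,0],[-0.001,0,0.03],0.1],[[0,0,0],[-0.001,0,0.07],0.1],[[0,0,0],[-0.001,0,0.1],0.1],[[0,0,0],[-0.001,0,0.111],0.1],[[0,0,0],[-0.001,0,0.115],0.1],[[0,0,0],[-0.001,0,0.118],0.1],[[0,0,0],[-0.001,0,0.118],0.1]]'; python3 look.py w5; python3 -m pendant '[[[0,0,0],[0,0,0.002],0.1],[[0,0,0],[0,0,0.002],0.1]]'
```

```text
clock: 7.95
tool_pos: [0.5672, 0.0997, 0.0733]
eef_rot: [0.755, 0.656, 0.002, 0.0]
contact_force: [-0.3, 0.6, -0.8]
opening: 0.13
clock: 8.2
tool_pos: [0.5668, 0.0989, 0.0708]
eef_rot: [0.755, 0.656, 0.001, 0.0]
contact_force: [-0.6, -0.5, -0.7]
opening: 0.13
```

```bash
python3 -m pendant '[[[0,0,0],[0,0,0.002],0.1],[[0,0,0],[0,0,0.003],0.1],[[0,0,0],[0,0,0.003],0.1]]';python3 -m pendant '[[[0,0,0],[0,0,0.001],0.1],[[0,0,0],[0,0,0.002],0.1],[[0,0,0],[0,0,0.002],0.1]]'
```

```text
clock: 8.5
tool_pos: [0.5664, 0.0988, 0.0672]
eef_rot: [0.755, 0.656, 0.001, 0.0]
contact_force: [-0.7, 0.2, -1.4]
opening: 0.127
clock: 8.8
tool_pos: [0.5673, 0.0996, 0.0668]
eef_rot: [0.755, 0.656, 0.002, 0.001]
contact_force: [-1.1, -1.1, 9.3]
opening: 0.126
```

Contact at z 0.0668 with +9 N, as predicted. Release and rise.

```bash
python3 -m pendant '[[[0,0,0],[0,0,-0.002],0.1],[[0,0,0],[0,0,-0.002],0.44],[[0,0,0],[0,0,-0.002],0.44],[[0,0,0],[0,0,-0.002],0.44],[[0,0,0],[0,0,-0.03],0.44],[[0,0,0],[0,0,-0.07],0.44],[[0,0,0],[0,0,-0.09],0.44]]';python3 go.py 0.507 0.2695 0.14 82
```

```text
clock: 9.5
tool_pos: [0.5672, 0.0998, 0.1578]
eef_rot: [0.755, 0.656, 0.002, 0.0]
contact_force: [-0.1, 0.4, -0.3]
opening: 0.441
turn [ 0.004 -0.003  0.   ] shift [ 0.1596 -0.0833  0.018 ] t 9.5 q [ 0.2   0.82 -0.82  1.76  0.75  0.9   0.48]
```

```bash
python3 -m pendant '[[[0.002,-0.002,0],[0.03,-0.016,0],0.44],[[0.002,-0.002,0],[0.07,-0.036,0],0.44],[[0.002,-0.002,0],[0.11,-0.057,0],0.44],[[0.002,-0.002,0],[0.145,-0.075,0.01],0.44],[[0.002,-0.002,0],[0.16,-0.083,0.018],0.44],[[0.002,-0.002,0],[0.16,-0.083,0.018],0.44],[[0.002,-0.002,0],[0.16,-0.083,0.018],0.44]]' 15;python3 look.py w6; python3 go.py 0.507 0.2695 0.08 82
python3 - <<'E'
from h import *; import pickle
s,p=pickle.load(open('w6.pkl','rb'))
im=p['image'][:,:,::-1].copy()
for X in [(.566,.099,.101),(.507,.2695,.104),(.548,.208,.062),(.5555,.257,.052)]:
    u=proj(p,X,s)[0]; cv2.circle(im,tuple(u.astype(int).tolist()),3,(0,255,0),1)
cv2.imwrite('pics/w6c.png',cv2.resize(im[80:280,0:440],None,fx=1.8,fy=1.8,interpolation=cv2.INTER_CUBIC))
E
```

```text
clock: 10.2
tool_pos: [0.5068, 0.2678, 0.1372]
eef_rot: [0.755, 0.656, -0.001, 0.001]
contact_force: [0.9, 0.4, 0.1]
opening: 0.44
turn [-0.     0.002 -0.002] shift [ 0.0026 -0.0007  0.0573] t 10.25 q [-0.13  0.83 -0.77  1.78  0.76  0.85  0.16]
```

View pics/w6c.png

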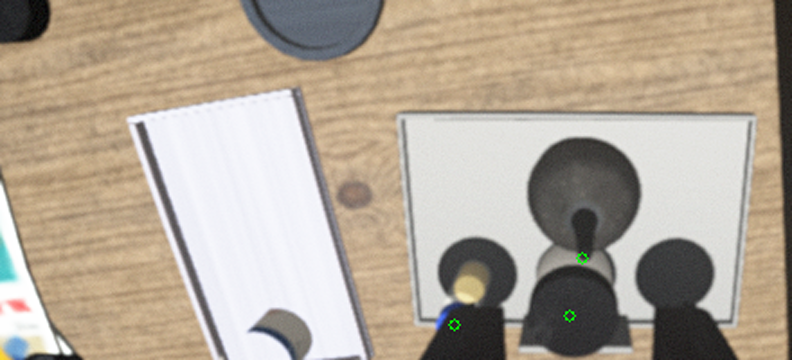

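The bottle stands in the tray and the nozzle tip matches the prediction at (584,257). I'll descend and grip the blower.

```bash
python3 -m pendant '[[[0,0.002,0],[0.002,0,0.02],0.44],[[0,0.002,0],[0.002,0,0.045],0.44],[[0,0.002,0],[0.002,0,0.057],0.44],[[0,0.002,0],[0.002,0,0.057],0.44],[[0,0.002,0],[0.002,0,0.057],0.1],[[0,0.002,0],[0.002,0,0.057],0.1],[[0,0.002,0],[0.002,0,0.057],0.08],[[0,0.002,0],[0.002,0,0.057],0.05]]' 20;python3 -m pendant '[[[0,0,0],[0,0,-0.02],0.05],[[0,0,0],[0,0,-0.06],0.05],[[0,0,0],[0,0,-0.1],0.05],[[0,0,0],[0,0,-0.11],0.05],[[0,0,0],[0,0,-0.11],0.05]]';python3 go.py 0.514 0.099 0.19 82
```

```text
clock: 11.05
tool_pos: [0.5071, 0.271, 0.0811]
eef_rot: [0.755, 0.656, 0.001, -0.001]
contact_force: [0.8, -0.3, 1.7]
opening: 0.101
clock: 11.55
tool_pos: [0.5076, 0.2713, 0.1921]
eef_rot: [0.755, 0.656, 0.002, -0.0]
contact_force: [0.2, -0.1, -0.4]
opening: 0.086
turn [ 0.002 -0.004 -0.   ] shift [-0.1698  0.0304  0.0016] t 11.55 q [-0.11  0.77 -0.83  1.73  0.68  0.95  0.22]
```

Run:
```python
from plant import r
from h import *
s=r.get_state();p=r.snapshot('side');print(s['opening'],s['tool_pos'])
for X in[(.507,.27,.06),(.507,.27,.104),(.507,.27,.15),(.507,.29,.14),(.507,.27,.12)]:
    u=proj(p,X)[0].astype(int);print(X,u,p['image'][u[1],u[0]])
d=__import__('pickle').load(open('snap0.pkl','rb'))['side']['image']; u=proj(p,(.507,.27,.06))[0].astype(int); print(d[u[1],u[0]])
```

```text
0.08607226907055629 [0.50758913 0.27134873 0.19213971]
(0.507, 0.27, 0.06) [310 123] [149 146 141]
(0.507, 0.27, 0.104) [310 109] [21 20 21]
(0.507, 0.27, 0.15) [310  94] [57 55 52]
(0.507, 0.29, 0.14) [310  93] [66 64 61]
(0.507, 0.27, 0.12) [310 104] [24 23 23]
[72 72 70]
```

The old spot now shows bare caddy, so the blower is held. On to the tray.

```bash
python3 -m pendant '[[[0.001,-0.002,0],[-0.02,0.004,0],0.05],[[0.001,-0.002,0],[-0.055,0.01,0],0.05],[[0.001,-0.002,0],[-0.095,0.017,0],0.05],[[0.001,-0.002,0],[-0.13,0.023,0],0.05],[[0.001,-0.002,0],[-0.158,0.028,0],0.05],[[0.001,-0.002,0],[-0.17,0.03,0.02],0.05],[[0.001,-0.002,0],[-0.17,0.03,0.06],0.05],[[0.001,-0.002,0],[-0.17,0.03,0.095],0.05],[[0.001,-0.002,0],[-0.17,0.03,0.108],0.05],[[0.001,-0.002,0],[-0.17,0.03,0.108],0.05]]';python3 -m pendant '[[[0,0,0],[0,0,0.002],0.05],[[0,0,0],[0,0,0.004],0.05],[[0,0,0],[0,0,0.004],0.05]]'
```

```text
clock: 12.6
tool_pos: [0.5109, 0.0978, 0.0799]
eef_rot: [0.754, 0.656, -0.003, -0.001]
contact_force: [-0.2, -0.1, -0.8]
opening: 0.106
clock: 12.9
tool_pos: [0.5129, 0.0984, 0.0785]
eef_rot: [0.755, 0.656, -0.001, -0.0]
contact_force: [0.0, -0.2, 0.5]
opening: 0.103
```

```bash
python3 -m pendant '[[[0,0,0],[0,0,0.0015],0.05],[[0,0,0],[0,0,0.0015],0.05]]'
```

```text
clock: 13.1
tool_pos: [0.5129, 0.0983, 0.0769]
eef_rot: [0.755, 0.656, -0.001, -0.0]
contact_force: [-0.4, -0.6, -0.5]
opening: 0.104
```

```bash
python3 -m pendant '[[[0,0,0],[0,0,0.002],0.05],[[0,0,0],[0,0,0.002],0.05]]';python3 -m pendant '[[[0,0,0],[0,0,0.002],0.05],[[0,0,0],[0,0,0.002],0.05]]'
```

```text
clock: 13.3
tool_pos: [0.5142, 0.0987, 0.0766]
eef_rot: [0.755, 0.656, 0.001, 0.001]
contact_force: [-0.5, -0.4, 12.2]
opening: 0.103
clock: 13.5
tool_pos: [0.5151, 0.0991, 0.0759]
eef_rot: [0.755, 0.656, 0.002, 0.002]
contact_force: [-2.0, -1.6, 24.0]
opening: 0.101
```

Placed (contact +24 N on extra press). Back off, release, rise, then over the vial with jaws at yaw 132°, which clears the can and the books.

```bash
python3 -m pendant '[[[0,0,0],[0,0,-0.004],0.05],[[0,0,0],[0,0,-0.004],0.36],[[0,0,0],[0,0,-0.004],0.36],[[0,0,0],[0,0,-0.004],0.36],[[0,0,0],[0,0,-0.03],0.36],[[0,0,0],[0,0,-0.07],0.36],[[0,0,0],[0,0,-0.09],0.36],[[0,0,0],[0,0,-0.09],0.36]]';python3 go.py 0.548 0.208 0.14 132
```

```text
clock: 14.3
tool_pos: [0.5144, 0.0993, 0.1649]
eef_rot: [0.755, 0.656, 0.001, 0.0]
contact_force: [0.2, 0.2, 0.3]
opening: 0.356
turn [ 0.003 -0.001 -0.873] shift [0.1123 0.018  0.0251] t 14.3 q [ 0.21  0.75 -0.82  1.91  0.75  0.82  0.4 ]
```

```bash
python3 -m pendant '[[[0.003,-0.001,-0.15],[0.015,0.003,0],0.36],[[0.003,-0.001,-0.3],[0.045,0.008,0],0.36],[[0.003,-0.001,-0.45],[0.075,0.012,0],0.36],[[0.003,-0.001,-0.6],[0.1,0.016,0],0.36],[[0.003,-0.001,-0.75],[0.112,0.018,0.02],0.36],[[0.003,-0.001,-0.873],[0.112,0.018,0.05],0.36],[[0.003,-0.001,-0.873],[0.112,0.018,0.05],0.36],[[0.003,-0.001,-0.873],[0.112,0.018,0.05],0.36]]' 10;python3 look.py w7; python3 go.py 0.548 0.208 0.047 132
python3 - <<'E'
from h import *; import pickle
s,p=pickle.load(open('w7.pkl','rb'))
im=p['image']; g=cv2.cvtColor(im,cv2.COLOR_RGB2HSV)
m=cv2.inRange(g,(105,150,80),(125,255,255)); n,l,st,c=cv2.connectedComponentsWithStats(m)
for i in range(1,n):
    if st[i,4]>60: print(st[i],c[i],plane(p,[c[i]],.06,s))
print(proj(p,(.548,.208,.062),s))
im=im[:,:,::-1].copy();u=proj(p,(.548,.208,.062),s)[0]; cv2.circle(im,tuple(u.astype(int).tolist()),4,(0,255,0),1)
cv2.imwrite('pics/w7c.png',im)
E
```

```text
clock: 15.1
tool_pos: [0.5454, 0.2061, 0.1115]
eef_rot: [0.408, 0.913, -0.003, -0.002]
contact_force: [0.6, -0.0, 1.0]
opening: 0.359
turn [-0.005 -0.002 -0.002] shift [-0.0004  0.0026  0.0657] t 15.15 q [ 0.07  0.96 -0.97  1.76  0.94  0.98  1.01]
[306 205  23  24 420] [316.54761905 216.50952381] [[0.54907044 0.20651397 0.06      ]]
[  55  209  182  116 4430] [129.68735892 259.47471783] [[0.66397777 0.12811464 0.06      ]]
[279 316  24  15 167] [287.40718563 324.67065868] [[0.63010874 0.24863917 0.06      ]]
[344 366  15  13 105] [351.02857143 370.07619048] [[0.63055594 0.31600998 0.06      ]]
[[319.24005794 217.86162535]]
```

View pics/w7c.png

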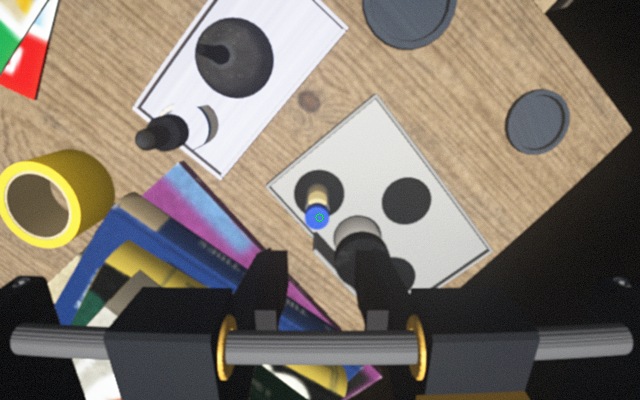

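Bottle (170,130) and blower (233,57) both stand upright in the tray. The vial cap is at (317,216), giving (0.549,0.207). Descending on it.

```bash
python3 -m pendant '[[[-0.003,0,0],[-0.001,0.0025,0.02],0.36],[[-0.003,0,0],[-0.001,0.0025,0.045],0.36],[[-0.003,0,0],[-0.001,0.0025,0.064],0.36],[[-0.003,0,0],[-0.001,0.0025,0.065],0.36],[[-0.003,0,0],[-0.001,0.0025,0.065],0.1],[[-0.003,0,0],[-0.001,0.0025,0.065],0.1],[[-0.003,0,0],[-0.001,0.0025,0.065],0.1],[[-0.003,0,0],[-0.001,0.0025,0.065],0.1]]' 10;python3 -m pendant '[[[0,0,0],[0,0,-0.02],0.1],[[0,0,0],[0,0,-0.06],0.1],[[0,0,0],[0,0,-0.1],0.1],[[0,0,0],[0,0,-0.11],0.1],[[0,0,0],[0,0,-0.11],0.1]]';python3 go.py 0.459 0.099 0.15 82
```

```text
clock: 15.95
tool_pos: [0.549, 0.2078, 0.0485]
eef_rot: [0.407, 0.914, 0.0, -0.0]
contact_force: [1.1, 0.4, 0.4]
opening: 0.1
clock: 16.45
tool_pos: [0.5497, 0.2082, 0.1596]
eef_rot: [0.407, 0.914, 0.001, 0.0]
contact_force: [-0.1, -0.4, -0.2]
opening: 0.102
turn [ 0.002 -0.001  0.872] shift [-0.0205 -0.1405  0.0093] t 16.45 q [ 0.09  0.9  -1.01  1.72  0.87  1.04  1.07]
```

The opening went to 0.10, so the vial was likely missed. Checking whether it still stands there.

```bash
python3 look.py w8
python3 - <<'E'
from h import *; import pickle
s,p=pickle.load(open('w8.pkl','rb'))
im=p['image']; g=cv2.cvtColor(im,cv2.COLOR_RGB2HSV)
m=cv2.inRange(g,(105,150,80),(125,255,255)); n,l,st,c=cv2.connectedComponentsWithStats(m)
for i in range(1,n):
    if st[i,4]>60: print(st[i],c[i],plane(p,[c[i]],.06,s))
w=s['tool_pos']
for dz in (-.008,0,.011): print(dz,proj(p,w+[0,0,dz],s))
im=im[:,:,::-1].copy()
for dz in (-.008,.011):
    u=proj(p,w+[0,0,dz],s)[0]; cv2.circle(im,tuple(u.astype(int).tolist()),4,(0,255,0),1)
cv2.imwrite('pics/w8c.png',cv2.resize(im[150:400,150:500],None,fx=2.2,fy=2.2))
E
```

```text
[309 179  21  19 300] [319.11       188.02333333] [[0.54887834 0.2064729  0.06      ]]
[  76  185  198  125 3781] [156.35334568 241.78048135] [[0.67820882 0.13452104 0.06      ]]
[311 293  22  24 198] [320.94444444 304.9040404 ] [[0.63056585 0.28179807 0.06      ]]
-0.008 [[319.73190164 239.89816175]]
0 [[319.68873959 246.43200386]]
0.011 [[319.62352479 256.32082346]]
```

View pics/w8c.png

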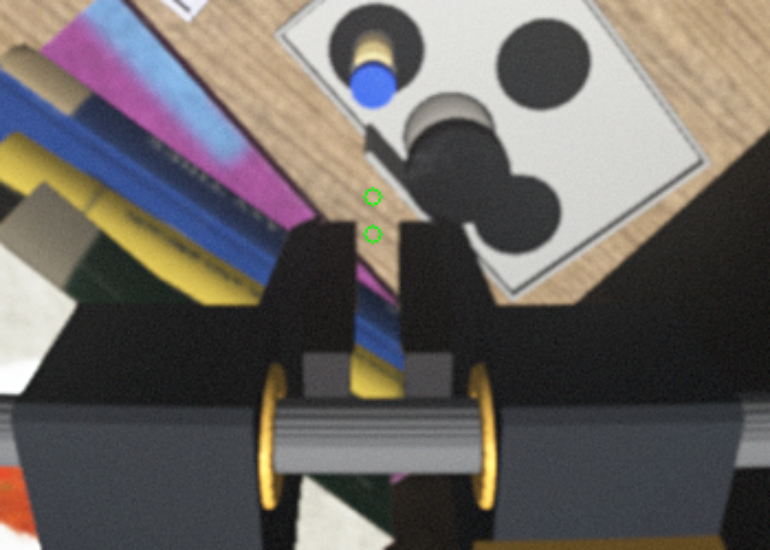

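The vial is untouched at (319,188). The finger gap in the pictures puts the real fingertips about 20–25 mm behind the stated TCP. That explains why the bottle was held by the bulb and the vial missed. I'll go lower, to TCP 0.028, with a force check.

```bash
python3 -m pendant '[[[0,0,0],[0,-0.001,0.03],0.36],[[0,0,0],[0,-0.001,0.075],0.36],[[0,0,0],[0,-0.001,0.105],0.36],[[0,0,0],[0,-0.001,0.12],0.36],[[0,0,0],[0,-0.001,0.12],0.36]]';python3 -m pendant '[[[0,0,0],[0,0,0.005],0.36],[[0,0,0],[0,0,0.01],0.36],[[0,0,0],[0,0,0.01],0.36]]'
```

```text
clock: 17.0
tool_pos: [0.5459, 0.2056, 0.0346]
eef_rot: [0.406, 0.914, -0.003, -0.003]
contact_force: [0.1, 0.3, -0.5]
opening: 0.36
clock: 17.3
tool_pos: [0.5481, 0.2069, 0.028]
eef_rot: [0.407, 0.914, -0.0, -0.001]
contact_force: [-1.0, -0.3, -0.5]
opening: 0.358
```

```bash
python3 -m pendant '[[[0,0,0],[0,0,0],0.05],[[0,0,0],[0,0,0],0.05],[[0,0,0],[0,0,0],0.05],[[0,0,0],[0,0,0],0.05],[[0,0,0],[0,0,0],0.05]]' 10
```

```text
clock: 17.8
tool_pos: [0.5481, 0.207, 0.028]
eef_rot: [0.407, 0.914, -0.0, -0.001]
contact_force: [0.8, -1.0, 3.9]
opening: 0.186
```

Opening 0.186, so the vial is held by its cap. Lift and take it to the tray.

```bash
python3 -m pendant '[[[0,0,0],[0,0,-0.015],0.05],[[0,0,0],[0,0,-0.05],0.05],[[0,0,0],[0,0,-0.09],0.05],[[0,0,0],[0,0,-0.115],0.05],[[0,0,0],[0,0,-0.12],0.05],[[0,0,0],[0,0,-0.12],0.05]]';python3 go.py 0.459 0.099 0.148 82
```

```text
clock: 18.4
tool_pos: [0.5482, 0.2069, 0.1485]
eef_rot: [0.407, 0.914, -0.0, -0.0]
contact_force: [-0.9, 0.2, 0.3]
opening: 0.187
turn [-0.001 -0.     0.873] shift [-0.0205 -0.1385  0.0006] t 18.4 q [ 0.08  0.91 -1.    1.73  0.89  1.02  1.06]
```

```bash
python3 -m pendant '[[[0,0,0.1],[-0.002,-0.016,0],0.05],[[0,0,0.22],[-0.006,-0.04,0],0.05],[[0,0,0.36],[-0.01,-0.068,0],0.05],[[0,0,0.5],[-0.014,-0.096,0],0.05],[[0,0,0.64],[-0.018,-0.12,0],0.05],[[0,0,0.76],[-0.02,-0.134,0],0.05],[[0,0,0.84],[-0.0205,-0.1385,0.02],0.05],[[0,0,0.873],[-0.0205,-0.1385,0.06],0.05],[[0,0,0.873],[-0.0205,-0.1385,0.1],0.05],[[0,0,0.873],[-0.0205,-0.1385,0.1],0.05]]';python3 go.py 0.459 0.099 0.029 82
```

```text
clock: 19.4
tool_pos: [0.4549, 0.097, 0.0437]
eef_rot: [0.754, 0.656, -0.006, -0.002]
contact_force: [0.4, -0.3, -1.0]
opening: 0.186
turn [-0.011  0.006  0.001] shift [0.0027 0.0039 0.0146] t 19.4 q [ 0.04  0.87 -0.58  2.14  1.12  0.48  0.  ]
```

```bash
python3 -m pendant '[[[0,0,0],[0.001,0.002,0],0.05],[[0,0,0],[0.001,0.002,0.006],0.05],[[0,0,0],[0.001,0.002,0.011],0.05],[[0,0,0],[0.001,0.002,0.013],0.05],[[0,0,0],[0.001,0.002,0.013],0.05]]';python3 -m pendant '[[[0,0,0],[0,0,0.0015],0.05],[[0,0,0],[0,0,0.003],0.05],[[0,0,0],[0,0,0.003],0.05]]'
```

```text
clock: 19.9
tool_pos: [0.4608, 0.0995, 0.035]
eef_rot: [0.755, 0.656, -0.001, -0.0]
contact_force: [-0.6, 0.1, 0.4]
opening: 0.186
clock: 20.2
tool_pos: [0.4606, 0.0996, 0.0317]
eef_rot: [0.755, 0.656, -0.001, -0.001]
contact_force: [-0.6, -0.0, -0.2]
opening: 0.19
```

```bash
python3 -m pendant '[[[0,0,0],[0,0,0.002],0.05],[[0,0,0],[0,0,0.003],0.05],[[0,0,0],[0,0,0.003],0.05]]';python3 -m pendant '[[[0,0,0],[0,0,0.001],0.05],[[0,0,0],[0,0,0.002],0.05],[[0,0,0],[0,0,0.002],0.05]]'
```

```text
clock: 20.5
tool_pos: [0.4605, 0.0996, 0.0286]
eef_rot: [0.755, 0.656, -0.001, -0.001]
contact_force: [0.1, -1.0, -0.7]
opening: 0.189
clock: 20.8
tool_pos: [0.4608, 0.0996, 0.027]
eef_rot: [0.755, 0.656, -0.001, -0.0]
contact_force: [0.9, -0.8, 2.8]
opening: 0.187
```

Contact; release, rise, and move to the can with jaws along the caddy's y.

```bash
python3 -m pendant '[[[0,0,0],[0,0,-0.002],0.05],[[0,0,0],[0,0,-0.002],0.4],[[0,0,0],[0,0,-0.002],0.4],[[0,0,0],[0,0,-0.002],0.4],[[0,0,0],[0,0,-0.03],0.4],[[0,0,0],[0,0,-0.075],0.4],[[0,0,0],[0,0,-0.11],0.7],[[0,0,0],[0,0,-0.12],0.7],[[0,0,0],[0,0,-0.12],0.7]]';python3 go.py 0.5555 0.257 0.13 82
python3 - <<'E'
from plant import r
from h import *; import pickle
p=r.snapshot('top'); t=pickle.load(open('snap0.pkl','rb'))['top']
a=cv2.resize(p['image'][160:280,170:320,::-1],None,fx=4,fy=4,interpolation=cv2.INTER_CUBIC);cv2.imwrite('pics/t9.png',a)
E
```

```text
clock: 21.7
tool_pos: [0.4618, 0.0997, 0.1478]
eef_rot: [0.755, 0.656, 0.0, 0.0]
contact_force: [-0.8, -0.1, 0.0]
opening: 0.65
turn [ 0.001 -0.    -0.001] shift [0.1689 0.0708 0.0179] t 21.7 q [ 0.17  0.71 -0.78  2.07  0.81  0.69  0.28]
```

View pics/t9.png

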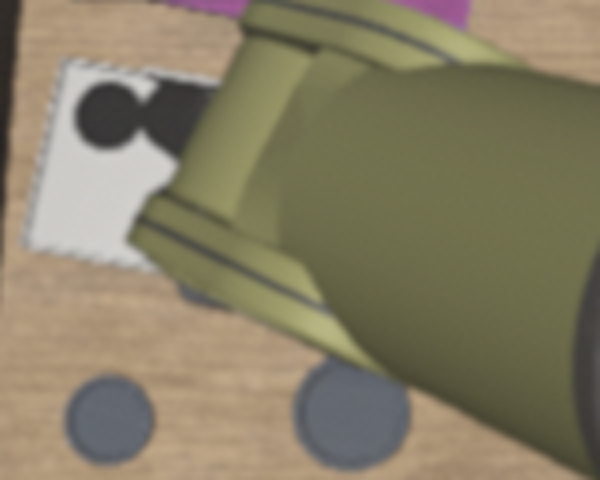

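The arm hides the tray in that view; only the empty bottle pad at (108,115) is visible. I'll check the tray with the wrist camera from over the can.

```bash
python3 -m pendant '[[[0,0,0],[0.03,0.012,0],0.7],[[0,0,0],[0.07,0.029,0],0.7],[[0,0,0],[0.11,0.046,0],0.7],[[0,0,0],[0.15,0.063,0.01],0.7],[[0,0,0],[0.169,0.071,0.018],0.7],[[0,0,0],[0.169,0.071,0.018],0.7],[[0,0,0],[0.169,0.071,0.018],0.7],[[0,0,0],[0.169,0.071,0.018],0.7]]';python3 look.py w10;python3 go.py 0.5555 0.257 0.016 82
python3 - <<'E'
from h import *; import pickle
s,p=pickle.load(open('w10.pkl','rb'))
im=p['image'][:,:,::-1].copy()
for X in [(.566,.099,.101),(.514,.099,.103),(.4605,.0995,.061),(.5555,.257,.052),(.5555,.257,.004)]:
    u=proj(p,X,s)[0]; cv2.circle(im,tuple(u.astype(int).tolist()),3,(0,255,0),1)
cv2.imwrite('pics/w10c.png',cv2.resize(im[:280,:400],None,fx=2,fy=2,interpolation=cv2.INTER_CUBIC))
E
```

```text
clock: 22.55
tool_pos: [0.5539, 0.255, 0.1276]
eef_rot: [0.755, 0.656, -0.002, -0.0]
contact_force: [-0.1, 0.5, 0.1]
opening: 0.699
turn [-0.003  0.003 -0.001] shift [0.0024 0.0013 0.1121] t 22.6 q [-0.1   0.89 -0.76  1.67  0.75  0.91  0.26]
```

View pics/w10c.png

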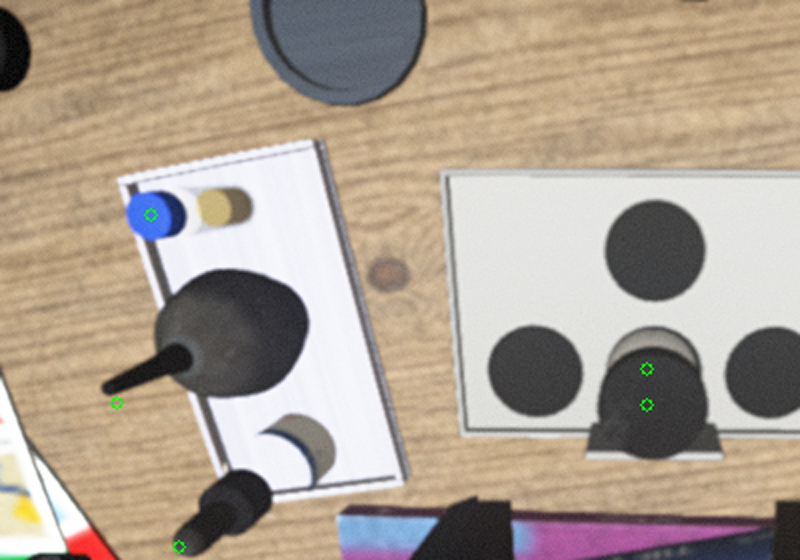

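All three stand in the tray: vial cap (155,215), blower tip (107,387), bottle tip (185,548). The can top is at (653,405), about 2.5 mm beyond my estimate. Converting these, plus the empty pads, to positions.

Run:
```python
from h import *; import pickle
np.set_printoptions(precision=4,suppress=True)
s,p=pickle.load(open('w10.pkl','rb'))
f=lambda u,v,z:plane(p,[(u/2,v/2)],z,s)[0,:2]
print('nozzle tip',f(107,387,.103),'bulb c',f(237,331,.036),'bottle tip',f(184,549,.101),'bottle cap',f(237,500,.074))
print('vial cap',f(153,215,.061),'vial foot',f(222,207,.006),'can top',f(653,405,.052))
print('pads blower',f(655,250,.004),'vial',f(535,370,.004),'bottle',f(773,372,.004))
s,p=pickle.load(open('w7.pkl','rb'));f=lambda u,v,z:plane(p,[(u,v)],z,s)[0,:2]
print('w7 nozzle tip',f(200,48,.103),'bulb',f(237,58,.036),'bottle tip',f(144,139,.101))
```

```text
nozzle tip [0.5089 0.0974] bulb c [0.508  0.1019] bottle tip [0.5668 0.1004] bottle cap [0.5629 0.1054]
vial cap [0.4609 0.1005] vial foot [0.4606 0.0927] can top [0.5554 0.259 ]
pads blower [0.5051 0.2673] vial [0.5489 0.2086] bottle [0.5643 0.3111]
w7 nozzle tip [0.509  0.0973] bulb [0.5076 0.0994] bottle tip [0.5644 0.1006]
```

```bash
python3 -m pendant '[[[-0.002,0.002,0],[0.003,0.001,0.03],0.7],[[-0.002,0.002,0],[0.003,0.001,0.07],0.7],[[-0.002,0.002,0],[0.003,0.001,0.1],0.7],[[-0.002,0.002,0],[0.003,0.001,0.11],0.7],[[-0.002,0.002,0],[0.003,0.001,0.112],0.7],[[-0.002,0.002,0],[0.003,0.001,0.112],0.7]]';python3 go.py 0.5555 0.259 0.016 82
```

```text
clock: 23.2
tool_pos: [0.5565, 0.2601, 0.0177]
eef_rot: [0.755, 0.656, 0.001, -0.0]
contact_force: [-0.5, -0.0, 0.9]
opening: 0.701
turn [ 0.001 -0.003 -0.001] shift [-0.0012 -0.0008  0.0017] t 23.2 q [-0.16  1.03 -0.65  1.71  0.9   0.73  0.14]
```

```bash
python3 -m pendant '[[[0,0,0],[-0.001,-0.001,0.001],0.35],[[0,0,0],[-0.001,-0.001,0.001],0.35],[[0,0,0],[-0.001,-0.001,0.001],0.35],[[0,0,0],[-0.001,-0.001,0.001],0.35],[[0,0,0],[-0.001,-0.001,0.001],0.35]]' 15; python3 -m pendant '[[[0,0,0],[0,0,-0.01],0.35],[[0,0,0],[0,0,-0.03],0.35],[[0,0,0],[0,0,-0.06],0.35],[[0,0,0],[0,0,-0.08],0.35],[[0,0,0],[0,0,-0.08],0.35]]';python3 go.py 0.398 0.16 0.096 82
```

```text
clock: 23.7
tool_pos: [0.5553, 0.2592, 0.0165]
eef_rot: [0.755, 0.656, 0.001, -0.0]
contact_force: [-1.2, -1.2, 5.6]
opening: 0.469
clock: 24.2
tool_pos: [0.5562, 0.2606, 0.0987]
eef_rot: [0.755, 0.656, 0.003, -0.0]
contact_force: [0.0, -0.2, -0.9]
opening: 0.469
turn [ 0.004 -0.006 -0.   ] shift [-0.1217 -0.1426  0.0015] t 24.2 q [-0.12  0.92 -0.74  1.69  0.79  0.85  0.22]
```

Can held by the cap (41 mm). Confirming the ring centre from the first wrist picture while moving toward it.

```bash
python3 -m pendant '[[[0.002,-0.003,0],[-0.015,-0.018,0],0.35],[[0.002,-0.003,0],[-0.04,-0.047,0],0.35],[[0.002,-0.003,0],[-0.068,-0.08,0],0.35],[[0.002,-0.003,0],[-0.095,-0.111,0],0.35],[[0.002,-0.003,0],[-0.115,-0.135,0],0.35],[[0.002,-0.003,0],[-0.1217,-0.1426,0],0.35],[[0.002,-0.003,0],[-0.1217,-0.1426,0],0.35],[[0.002,-0.003,0],[-0.1217,-0.1426,0],0.35]]';python3 go.py 0.398 0.16 0.03 82
python3 - <<'E'
from h import *; import pickle
for n in('w1','w2','w10'):
    s,p=pickle.load(open(n+'.pkl','rb')); g=cv2.cvtColor(p['image'],cv2.COLOR_RGB2HSV)
    m=((g[:,:,1]<85)&(g[:,:,2]<120)).astype(np.uint8); u=proj(p,(.398,.16,.009),s)[0].astype(int)
    k=60; y0=max(u[1]-k,0);x0=max(u[0]-k,0); c=max(cv2.findContours(m[y0:u[1]+k,x0:u[0]+k],0,1)[0],key=cv2.contourArea)[:,0]+[x0,y0]
    c=c[c[:,1]>1]
    w=plane(p,c,.007,s)[:,:2]; A=np.c_[2*w,np.ones(len(w))]; q=np.linalg.lstsq(A,(w**2).sum(1),rcond=None)[0]
    print(n,len(w),q[:2].round(4),'dia',2*np.sqrt(q[2]+q[0]**2+q[1]**2))
E
```

```text
clock: 25.0
tool_pos: [0.3981, 0.1596, 0.0952]
eef_rot: [0.755, 0.656, -0.0, -0.0]
contact_force: [0.5, -0.0, -0.5]
opening: 0.464
turn [-0.001 -0.    -0.   ] shift [ 0.0004 -0.0001  0.0652] t 25.0 q [-0.11  0.75 -0.61  2.23  1.03  0.47 -0.13]
w1 170 [0.3974 0.1599] dia 0.0674713364103245
w2 143 [0.3965 0.1607] dia 0.06967909821004324
w10 136 [0.3972 0.1604] dia 0.06795836521258622
```

Ring at (0.397,0.160), 68 mm. Lowering.

```bash
python3 -m pendant '[[[0,0,0],[0,-0.001,0.02],0.35],[[0,0,0],[0,-0.001,0.05],0.35],[[0,0,0],[0,-0.001,0.07],0.35],[[0,0,0],[0,-0.001,0.077],0.35],[[0,0,0],[0,-0.001,0.077],0.35]]';python3 -m pendant '[[[0,0,0],[0,0,0.001],0.35],[[0,0,0],[0,0,0.002],0.35],[[0,0,0],[0,0,0.002],0.35]]';python3 -m pendant '[[[0,0,0],[0,0,0.001],0.35],[[0,0,0],[0,0,0.002],0.35],[[0,0,0],[0,0,0.002],0.35]]'
```

```text
clock: 25.5
tool_pos: [0.3966, 0.1597, 0.0169]
eef_rot: [0.755, 0.656, -0.001, -0.0]
contact_force: [1.1, -0.3, -0.4]
opening: 0.465
clock: 25.8
tool_pos: [0.396, 0.1586, 0.0166]
eef_rot: [0.755, 0.656, -0.001, -0.0]
contact_force: [-0.5, 0.6, -1.9]
opening: 0.467
clock: 26.1
tool_pos: [0.3957, 0.1583, 0.0153]
eef_rot: [0.755, 0.656, -0.0, 0.0]
contact_force: [-1.0, -1.7, 11.5]
opening: 0.464
```

The can is on the ring floor (+11 N). Release, rise, settle.

```bash
python3 -m pendant '[[[0,0,0],[0,0,-0.002],0.35],[[0,0,0],[0,0,-0.002],0.65],[[0,0,0],[0,0,-0.002],0.65],[[0,0,0],[0,0,-0.002],0.65],[[0,0,0],[0,0,-0.03],0.65],[[0,0,0],[0,0,-0.075],0.65],[[0,0,0],[0,0,-0.12],0.65],[[0,0,0],[0,0,-0.13],0.4],[[0,0,0],[0,0,-0.13],0.4],[[0,0,0],[0,0,-0.13],0.4]]'; python3 look.py w11; python3 go.py 0.461 0.0998 0.11 82
python3 - <<'E'
from h import *; import pickle
s,p=pickle.load(open('w11.pkl','rb'))
im=p['image'][:,:,::-1].copy()
for X in [(.566,.1,.101),(.509,.098,.103),(.461,.1,.061),(.3973,.1603,.051)]:
    u=proj(p,X,s)[0]; cv2.circle(im,tuple(u.astype(int).tolist()),3,(0,255,0),1)
cv2.imwrite('pics/w11c.png',im)
g=cv2.cvtColor(p['image'],cv2.COLOR_RGB2HSV);u=proj(p,(.3973,.1603,.051),s)[0].astype(int)
m=cv2.inRange(g,(0,0,0),(180,255,62));n,l,st,c=cv2.connectedComponentsWithStats(m)
i=l[u[1],u[0]];print(u,i,st[i],c[i],plane(p,[c[i]],.051,s))
E
```

```text
clock: 27.1
tool_pos: [0.3959, 0.158, 0.1442]
eef_rot: [0.755, 0.656, -0.001, -0.0]
contact_force: [-0.1, -1.3, -0.2]
opening: 0.41
turn [-0.003  0.003 -0.   ] shift [-0.0482  0.0732  0.0335] t 27.15 q [-0.07  0.65 -0.66  2.2   0.79  0.55  0.09]
[323 195] 22 [ 293  167   58   52 2156] [321.83673469 192.54545455] [[0.39494546 0.15902133 0.051     ]]
```

View pics/w11c.png

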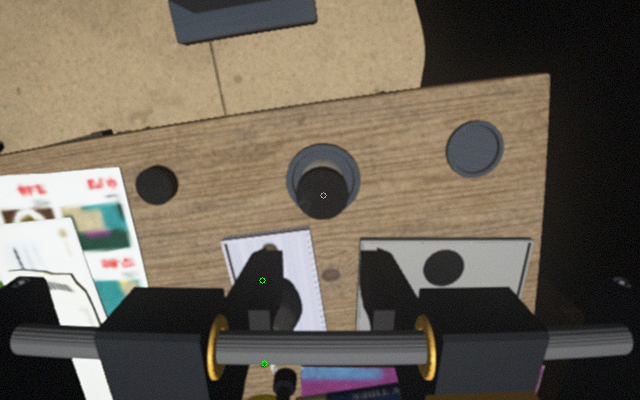

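The can stands upright in the large ring (cap at (322,193), about 2 mm off centre). That was my last picture, so from here I check by numbers. Picking up the vial.

```bash
python3 -m pendant '[[[-0.002,0.002,0],[-0.01,0.016,0],0.4],[[-0.002,0.002,0],[-0.028,0.043,0],0.4],[[-0.002,0.002,0],[-0.044,0.067,0.01],0.4],[[-0.002,0.002,0],[-0.048,0.073,0.033],0.4],[[-0.002,0.002,0],[-0.048,0.073,0.033],0.4],[[-0.002,0.002,0],[-0.048,0.073,0.033],0.4],[[-0.002,0.002,0],[-0.048,0.073,0.033],0.4]]' 10;python3 go.py 0.461 0.0998 0.027 82; python3 look.py w12
python3 - <<'E'
from h import *; import pickle
s,p=pickle.load(open('w12.pkl','rb'))
im=p['image']; g=cv2.cvtColor(im,cv2.COLOR_RGB2HSV)
m=cv2.inRange(g,(105,150,80),(125,255,255)); n,l,st,c=cv2.connectedComponentsWithStats(m)
for i in range(1,n):
    if st[i,4]>60: print(st[i],c[i],plane(p,[c[i]],.059,s))
E
```

```text
clock: 27.85
tool_pos: [0.4604, 0.1018, 0.1115]
eef_rot: [0.754, 0.657, 0.0, -0.001]
contact_force: [0.4, 0.0, 0.1]
opening: 0.404
turn [-0.001 -0.001  0.002] shift [-0.002   0.0009  0.0845] t 27.85 q [ 0.07  0.75 -0.63  2.1   0.85  0.57  0.25]
[304 203  22  24 410] [314.94390244 213.56341463] [[0.46078402 0.0980248  0.059     ]]
[539 360  30  12 196] [552.72959184 364.58163265] [[0.62493872 0.27737428 0.059     ]]
[346 388  53  12 335] [378.13731343 395.64179104] [[0.63266671 0.12721081 0.059     ]]
```

```bash
python3 -m pendant '[[[0,0,0],[-0.003,0.001,0.03],0.4],[[0,0,0],[-0.003,0.001,0.065],0.4],[[0,0,0],[-0.003,0.001,0.082],0.4],[[0,0,0],[-0.003,0.001,0.084],0.4],[[0,0,0],[-0.003,0.001,0.084],0.05],[[0,0,0],[-0.003,0.001,0.084],0.05],[[0,0,0],[-0.003,0.001,0.084],0.05],[[0,0,0],[-0.003,0.001,0.084],0.05],[[0,0,0],[-0.003,0.001,0.084],0.05],[[0,0,0],[-0.003,0.001,0.084],0.05]]' 10
```

```text
clock: 28.9
tool_pos: [0.4625, 0.0979, 0.0282]
eef_rot: [0.755, 0.656, 0.001, 0.0]
contact_force: [-0.1, -0.2, 7.7]
opening: 0.184
```

```bash
python3 -m pendant '[[[0,0,0],[0,0,-0.015],0.05],[[0,0,0],[0,0,-0.05],0.05],[[0,0,0],[0,0,-0.09],0.05],[[0,0,0],[0,0,-0.115],0.05],[[0,0,0],[0,0,-0.12],0.05],[[0,0,0],[0,0,-0.12],0.05]]';python3 go.py 0.549 0.207 0.145 82
```

```text
clock: 29.5
tool_pos: [0.4622, 0.0973, 0.1478]
eef_rot: [0.755, 0.656, 0.001, 0.0]
contact_force: [0.4, -0.8, 0.3]
opening: 0.186
turn [ 0.002 -0.001 -0.001] shift [0.1208 0.0705 0.003 ] t 29.5 q [ 0.13  0.69 -0.7   2.07  0.75  0.65  0.34]
```

```bash
python3 -m pendant '[[[0.001,0,0],[0.025,0.005,0],0.05],[[0.001,0,0],[0.06,0.02,0],0.05],[[0.001,0,0],[0.09,0.045,0],0.05],[[0.001,0,0],[0.115,0.066,0],0.05],[[0.001,0,0],[0.121,0.0705,0.02],0.05],[[0.001,0,0],[0.121,0.0705,0.06],0.05],[[0.001,0,0],[0.121,0.0705,0.095],0.05],[[0.001,0,0],[0.121,0.0705,0.112],0.05],[[0.001,0,0],[0.121,0.0705,0.112],0.05],[[0.001,0,0],[0.121,0.0705,0.112],0.05]]'
```

```text
clock: 30.5
tool_pos: [0.5485, 0.2081, 0.0356]
eef_rot: [0.755, 0.656, -0.0, -0.001]
contact_force: [-0.0, 0.3, -0.5]
opening: 0.185
```

```bash
python3 go.py 0.5488 0.207 0.0295 82
```

```text
turn [-0.001 -0.001  0.   ] shift [-0.001   0.0005  0.0061] t 30.5 q [-0.11  0.96 -0.59  1.79  0.84  0.66  0.23]
```

```bash
python3 -m pendant '[[[0,0,0],[-0.001,0,0.003],0.05],[[0,0,0],[-0.001,0,0.0055],0.05],[[0,0,0],[-0.001,0,0.0055],0.05],[[0,0,0],[-0.001,0,0.0055],0.05]]';python3 -m pendant '[[[0,0,0],[0,0,0.001],0.05],[[0,0,0],[0,0,0.002],0.05],[[0,0,0],[0,0,0.002],0.05]]'
```

```text
clock: 30.9
tool_pos: [0.5486, 0.2067, 0.0304]
eef_rot: [0.755, 0.656, 0.0, -0.0]
contact_force: [-1.0, 0.2, 0.1]
opening: 0.184
clock: 31.2
tool_pos: [0.5489, 0.2069, 0.0288]
eef_rot: [0.755, 0.656, 0.001, -0.0]
contact_force: [0.1, -1.0, 5.6]
opening: 0.18
```

Seated at the expected height. Release, rise, then over the bottle in the tray.

```bash
python3 -m pendant '[[[0,0,0],[0,0,-0.001],0.05],[[0,0,0],[0,0,-0.001],0.36],[[0,0,0],[0,0,-0.001],0.36],[[0,0,0],[0,0,-0.001],0.36],[[0,0,0],[0,0,-0.03],0.36],[[0,0,0],[0,0,-0.075],0.36],[[0,0,0],[0,0,-0.12],0.44],[[0,0,0],[0,0,-0.13],0.44],[[0,0,0],[0,0,-0.13],0.44]]';python3 go.py 0.566 0.1 0.15 82; python3 look.py w13
python3 - <<'E'
from h import *; import pickle
s,p=pickle.load(open('w13.pkl','rb'))
im=p['image']; g=cv2.cvtColor(im,cv2.COLOR_RGB2HSV)
m=cv2.inRange(g,(105,150,80),(125,255,255)); n,l,st,c=cv2.connectedComponentsWithStats(m)
for i in range(1,n):
    if st[i,4]>60: print(st[i],c[i],plane(p,[c[i]],.06,s))
E
```

```text
clock: 32.1
tool_pos: [0.5494, 0.2071, 0.1594]
eef_rot: [0.755, 0.656, 0.002, 0.0]
contact_force: [0.3, -0.1, -0.6]
opening: 0.437
turn [ 0.002 -0.002 -0.   ] shift [-0.1038  0.0314  0.0093] t 32.1 q [-0.03  0.8  -0.73  1.73  0.67  0.88  0.37]
[309 178  21  21 310] [319.48709677 187.59354839] [[0.54648895 0.20689478 0.06      ]]
[403 254  67  34 512] [442.68945312 265.7890625 ] [[0.63256996 0.30357926 0.06      ]]
[279 272  84  27 888] [317.54279279 285.73198198] [[0.63634471 0.19224213 0.06      ]]
[244 366  12  30 115] [249.30434783 377.33913043] [[0.73374425 0.10867638 0.06      ]]
```

The vial is back within 3 mm. Next the bottle.

```bash
python3 -m pendant '[[[0.001,-0.001,0],[-0.03,0.009,0],0.44],[[0.001,-0.001,0],[-0.07,0.021,0],0.44],[[0.001,-0.001,0],[-0.1,0.03,0],0.44],[[0.001,-0.001,0],[-0.104,0.0315,0.02],0.44],[[0.001,-0.001,0],[-0.104,0.0315,0.055],0.44],[[0.001,-0.001,0],[-0.104,0.0315,0.085],0.44],[[0.001,-0.001,0],[-0.104,0.0315,0.092],0.44],[[0.001,-0.001,0],[-0.104,0.0315,0.092],0.44]]' 20;python3 go.py 0.566 0.1 0.066 82
```

```text
clock: 32.95
tool_pos: [0.5632, 0.0989, 0.0636]
eef_rot: [0.755, 0.656, -0.003, -0.002]
contact_force: [-0.5, 0.0, -0.3]
opening: 0.442
turn [-0.006  0.002  0.001] shift [ 0.0015  0.0026 -0.0024] t 32.95 q [ 0.1   0.92 -0.63  1.82  0.82  0.69  0.42]
```

```bash
python3 -m pendant '[[[0,0,0],[0,0,0],0.44],[[0,0,0],[0,0,0],0.05],[[0,0,0],[0,0,0],0.05],[[0,0,0],[0,0,0],0.05],[[0,0,0],[0,0,0],0.05],[[0,0,0],[0,0,0],0.05],[[0,0,0],[0,0,0],0.05]]' 20; python3 -m pendant '[[[0,0,0],[0,0,-0.015],0.05],[[0,0,0],[0,0,-0.05],0.05],[[0,0,0],[0,0,-0.09],0.05],[[0,0,0],[0,0,-0.12],0.05],[[0,0,0],[0,0,-0.13],0.05],[[0,0,0],[0,0,-0.13],0.05]]';python3 go.py 0.562 0.31 0.195 35
```

```text
clock: 33.65
tool_pos: [0.5655, 0.0997, 0.0663]
eef_rot: [0.755, 0.656, -0.0, -0.0]
contact_force: [-0.6, 0.5, 4.5]
opening: 0.132
clock: 34.25
tool_pos: [0.5659, 0.0994, 0.1971]
eef_rot: [0.755, 0.656, 0.0, 0.0]
contact_force: [-0.1, 0.2, -1.2]
opening: 0.132
turn [ 0.   -0.    0.82] shift [ 0.208  -0.0332  0.0022] t 34.25 q [ 0.18  0.74 -0.78  1.73  0.63  0.94  0.58]
```

```bash
python3 -m pendant '[[[0,0,0.14],[0.01,-0.002,0],0.05],[[0,0,0.28],[0.035,-0.006,0],0.05],[[0,0,0.42],[0.068,-0.011,0],0.05],[[0,0,0.56],[0.1,-0.016,0],0.05],[[0,0,0.7],[0.135,-0.021,0],0.05],[[0,0,0.82],[0.165,-0.026,0],0.05],[[0,0,0.82],[0.19,-0.03,0],0.05],[[0,0,0.82],[0.205,-0.033,0],0.05],[[0,0,0.82],[0.208,-0.033,0],0.05],[[0,0,0.82],[0.208,-0.033,0],0.05]]';python3 go.py 0.562 0.31 0.072 35
```

```text
clock: 35.25
tool_pos: [0.5615, 0.3086, 0.1946]
eef_rot: [0.954, 0.301, -0.002, 0.001]
contact_force: [0.1, -0.5, -0.4]
opening: 0.129
turn [-0.     0.004  0.   ] shift [ 0.0017 -0.0008  0.1226] t 35.25 q [-0.3   0.78 -0.52  1.52  0.44  0.96 -0.34]
```

```bash
python3 -m pendant '[[[0,0.001,0],[0,0,0.03],0.05],[[0,0.001,0],[0,0,0.07],0.05],[[0,0.001,0],[0,0,0.105],0.05],[[0,0.001,0],[0,0,0.12],0.05],[[0,0.001,0],[0,0,0.123],0.05],[[0,0.001,0],[0,0,0.123],0.05]]';python3 -m pendant '[[[0,0,0],[0,0,0.002],0.05],[[0,0,0],[0,0,0.004],0.05],[[0,0,0],[0,0,0.004],0.05]]'
```

```text
clock: 35.85
tool_pos: [0.5621, 0.3094, 0.0734]
eef_rot: [0.954, 0.3, -0.0, -0.0]
contact_force: [0.4, 0.4, -1.0]
opening: 0.126
clock: 36.15
tool_pos: [0.5618, 0.3101, 0.0695]
eef_rot: [0.954, 0.301, 0.0, -0.0]
contact_force: [0.4, -0.3, -0.1]
opening: 0.128
```

```bash
python3 -m pendant '[[[0,0,0],[0,0,0.001],0.05],[[0,0,0],[0,0,0.0025],0.05],[[0,0,0],[0,0,0.0025],0.05]]';python3 -m pendant '[[[0,0,0],[0,0,0.001],0.05],[[0,0,0],[0,0,0.0015],0.05],[[0,0,0],[0,0,0.0015],0.05]]'
```

```text
clock: 36.45
tool_pos: [0.562, 0.3104, 0.0673]
eef_rot: [0.954, 0.301, 0.0, -0.001]
contact_force: [-0.7, -0.0, 4.1]
opening: 0.134
clock: 36.75
tool_pos: [0.5625, 0.3108, 0.0673]
eef_rot: [0.954, 0.301, 0.001, -0.001]
contact_force: [-1.5, -1.5, 14.3]
opening: 0.128
```

Seated. Release, rise straight up, then back over the tray to the blower.

```bash
python3 -m pendant '[[[0,0,0],[0,0,-0.002],0.05],[[0,0,0],[0,0,-0.002],0.4],[[0,0,0],[0,0,-0.002],0.4],[[0,0,0],[0,0,-0.002],0.4],[[0,0,0],[0,0,-0.03],0.4],[[0,0,0],[0,0,-0.07],0.4],[[0,0,0],[0,0,-0.095],0.4],[[0,0,0],[0,0,-0.095],0.4]]';python3 go.py 0.508 0.0985 0.16 82
```

```text
clock: 37.55
tool_pos: [0.5634, 0.3117, 0.1634]
eef_rot: [0.954, 0.301, 0.003, -0.002]
contact_force: [0.4, 0.6, 0.5]
opening: 0.401
turn [ 0.001 -0.007 -0.82 ] shift [-0.1677  0.1429  0.0022] t 37.55 q [-0.31  0.81 -0.51  1.55  0.47  0.89 -0.37]
```

```bash
python3 -m pendant '[[[0,-0.003,0],[-0.02,0.017,0],0.4],[[0,-0.003,-0.1],[-0.05,0.043,0],0.4],[[0,-0.003,-0.24],[-0.08,0.068,0],0.4],[[0,-0.003,-0.38],[-0.11,0.094,0],0.4],[[0,-0.003,-0.52],[-0.14,0.119,0],0.4],[[0,-0.003,-0.66],[-0.16,0.137,0],0.4],[[0,-0.003,-0.8],[-0.168,0.143,0],0.4],[[0,-0.003,-0.82],[-0.168,0.143,0],0.4],[[0,-0.003,-0.82],[-0.168,0.143,0],0.4],[[0,-0.003,-0.82],[-0.168,0.143,0],0.4]]';python3 look.py w14;python3 go.py 0.508 0.0985 0.064 82
python3 - <<'E'
from h import *; import pickle
s,p=pickle.load(open('w14.pkl','rb'))
u=proj(p,(.508,.0985,.103),s)[0]; print(u)
g=cv2.cvtColor(p['image'],cv2.COLOR_RGB2GRAY)
x,y=u.astype(int)
print(g[y-70:y+24:4,x-32:x+33:4])
E
```

```text
clock: 38.55
tool_pos: [0.506, 0.0978, 0.1595]
eef_rot: [0.755, 0.656, -0.001, -0.001]
contact_force: [0.3, 0.4, 0.3]
opening: 0.404
turn [-0.002  0.002 -0.   ] shift [0.0012 0.002  0.0956] t 38.6 q [ 0.16  0.73 -0.74  1.93  0.71  0.77  0.44]
[322.08023079 212.87628802]
[[203 203 201 205 202 202 201 208 204 207 208 201 199 203 203 205 200]
 [206 199 201 205 203 201 196 202 200 206 211 198 195 205 204 206 196]
 [205 202 199 208 199 201 199 204 199 207 208 198 197 207 202 204 201]
 [208 202 201 202 202 202 199 203 200 207 211 196 196 202 204 207 200]
 [206 203 203 201 203 163  67  44  49  47 102 183 204 200 207 210 206]
 [207 204 197 190  54  45  46  55  44  46  43  48  98 202 203 209 199]
 [209 205 180  48  54  53  51  51  49  53  52  48  43  77 209 208 202]
 [204 203  54  47  53  53  59  62  58  53  53  53  48  43 139 208 201]
 [201 137  53  54  53  64  65  74  66  58  65  58  55  52  40 197 205]
 [198  61  55  58  66  71  63  76  66  68  71  63  59  52  46 156 204]
 [198  41  62  62  66  65  69  71  71  64  62  66  56  52  44 114 206]
 [192  51  57  54  56  63  69  71  72  68  64  6
[... 175 characters left out ...]
 49  65  67  61  63  37  38  45  74  64  61  54  71 208 204]
 [194 198 133  64  66  66  68  45  43  44  71  66  61  57 185 204 207]
 [197 195 206  90  55  66  66  38  41  50  63  59  55 159 200 203 208]
 [194 190 208 196 116  58  64  44  40  65  64  66 166 194 203 202 203]
 [197 191 204 199 203 190 135  60  45  97 162 203 208 200 200 207 206]
 [196 192 203 200 200 201 204 193 145 204 201 199 207 202 206 203 206]
 [197 194 200 205 195 197 207 201 202 205 200 201 206 201 204 204 207]
 [198 192 198 207 199 197 201 204 200 198 201 196 208 201 205 202 206]
 [187 195 194 208 203 202 200 200 198 200 201 192 203 202 201 202 205]
 [156 203 192 204 202 198 199 202 200 193 201 194 207 202 202 202 205]]
```

The nozzle tip is at (322,215), matching (0.508,0.0985). Gripping it lower this time.

```bash
python3 -m pendant '[[[0,0,0],[0,0.001,0.03],0.4],[[0,0,0],[0,0.001,0.065],0.4],[[0,0,0],[0,0.001,0.09],0.4],[[0,0,0],[0,0.001,0.096],0.4],[[0,0,0],[0,0.001,0.096],0.4],[[0,0,0],[0,0.001,0.096],0.02],[[0,0,0],[0,0.001,0.096],0.02],[[0,0,0],[0,0.001,0.096],0.02],[[0,0,0],[0,0.001,0.096],0.02],[[0,0,0],[0,0.001,0.096],0.02]]' 20; python3 -m pendant '[[[0,0,0],[0,0,-0.015],0.02],[[0,0,0],[0,0,-0.05],0.02],[[0,0,0],[0,0,-0.09],0.02],[[0,0,0],[0,0,-0.12],0.02],[[0,0,0],[0,0,-0.13],0.02],[[0,0,0],[0,0,-0.13],0.02]]';python3 go.py 0.5065 0.27 0.195 82
```

```text
clock: 39.6
tool_pos: [0.5074, 0.0966, 0.0645]
eef_rot: [0.755, 0.656, -0.001, 0.0]
contact_force: [0.1, 1.8, 5.4]
opening: 0.113
clock: 40.2
tool_pos: [0.5076, 0.0961, 0.1945]
eef_rot: [0.755, 0.656, -0.001, 0.001]
contact_force: [0.5, 0.1, -1.0]
opening: 0.114
turn [-0.     0.002 -0.001] shift [ 0.1721 -0.0254 -0.0009] t 40.2 q [ 0.2   0.68 -0.79  1.9   0.65  0.84  0.5 ]
```

```bash
python3 -m pendant '[[[0,0,0],[0.02,-0.003,0],0.02],[[0,0,0],[0.055,-0.008,0],0.02],[[0,0,0],[0.095,-0.014,0],0.02],[[0,0,0],[0.135,-0.02,0],0.02],[[0,0,0],[0.162,-0.024,0],0.02],[[0,0,0],[0.172,-0.0255,0],0.02],[[0,0,0],[0.172,-0.0255,0.04],0.02],[[0,0,0],[0.172,-0.0255,0.08],0.02],[[0,0,0],[0.172,-0.0255,0.11],0.02],[[0,0,0],[0.172,-0.0255,0.119],0.02]]';python3 -m pendant '[[[0,0,0],[0,0,0.004],0.02],[[0,0,0],[0,0,0.006],0.02],[[0,0,0],[0,0,0.006],0.02],[[0,0,0],[0,0,0.006],0.02]]'
```

```text
clock: 41.2
tool_pos: [0.5033, 0.2659, 0.0701]
eef_rot: [0.755, 0.656, -0.006, 0.0]
contact_force: [-0.0, -0.4, -0.4]
opening: 0.113
clock: 41.6
tool_pos: [0.5061, 0.2702, 0.0695]
eef_rot: [0.755, 0.656, -0.001, 0.0]
contact_force: [-0.7, 0.4, -0.8]
opening: 0.116
```

```bash
python3 -m pendant '[[[0,0,0],[0,0,0.002],0.02],[[0,0,0],[0,0,0.0035],0.02],[[0,0,0],[0,0,0.0035],0.02]]';python3 -m pendant '[[[0,0,0],[0,0,0.001],0.02],[[0,0,0],[0,0,0.002],0.02],[[0,0,0],[0,0,0.002],0.02]]'
```

```text
clock: 41.9
tool_pos: [0.5058, 0.2704, 0.0654]
eef_rot: [0.755, 0.656, -0.001, -0.0]
contact_force: [-0.0, 0.3, 3.9]
opening: 0.11
clock: 42.2
tool_pos: [0.5062, 0.2709, 0.0653]
eef_rot: [0.755, 0.656, -0.0, 0.0]
contact_force: [-1.8, -1.3, 18.8]
opening: 0.115
```

Seated at the expected height. Release, rise clear, then compare the side and top views with the start.

```bash
python3 -m pendant '[[[0,0,0],[0,0,-0.002],0.02],[[0,0,0],[0,0,-0.002],0.4],[[0,0,0],[0,0,-0.002],0.4],[[0,0,0],[0,0,-0.002],0.4],[[0,0,0],[0,0,-0.03],0.4],[[0,0,0],[0,0,-0.075],0.4],[[0,0,0],[0,0,-0.12],0.4],[[0,0,0],[0,0,-0.16],0.4],[[0,0,0],[0,0,-0.17],0.4]]'; python3 -m pendant '[[[0,0,0],[-0.05,0,0],0.4],[[0,0,0],[-0.1,0,0],0.4],[[0,0,0],[-0.15,0,0],0.4],[[0,0,0],[-0.2,0,0],0.4],[[0,0,0],[-0.25,0,0],0.4],[[0,0,0],[-0.3,0,0],0.4],[[0,0,0],[-0.35,0,0],0.4],[[0,0,0],[-0.35,0,0],0.4],[[0,0,0],[-0.35,0,0],0.4]]'
python3 - <<'E'
from plant import r
from h import *; import pickle
d=pickle.load(open('snap0.pkl','rb'))
for n,(x0,y0,x1,y1) in {'top':(175,165,262,242),'side':(290,90,350,165)}.items():
    p=r.snapshot(n); pickle.dump(p,open(f'end_{n}.pkl','wb'))
    a=cv2.cvtColor(p['image'],cv2.COLOR_RGB2GRAY)[y0:y1,x0:x1].astype(int);b=cv2.cvtColor(d[n]['image'],cv2.COLOR_RGB2GRAY)[y0:y1,x0:x1].astype(int)
    m=(abs(a-b)>40).astype(np.uint8); k,l,st,c=cv2.connectedComponentsWithStats(m)
    print(n,'diff blobs',[(st[i,:5]+[x0,y0,0,0,0]).tolist() for i in range(1,k) if st[i,4]>4])
    for X,nm in[((.5625,.3105,.102),'bottle'),((.506,.27,.104),'blower'),((.549,.207,.06),'vial'),((.5555,.258,.05),'can'),((.397,.16,.05),'nest can')]: print(nm,proj(p,X)[0].round(),end=' ')
    print()
E
```

```text
clock: 43.1
tool_pos: [0.5072, 0.2722, 0.237]
eef_rot: [0.755, 0.656, 0.002, -0.0]
contact_force: [0.2, -0.2, -0.3]
opening: 0.399
clock: 44.0
tool_pos: [0.4562, -0.0778, 0.2328]
eef_rot: [0.756, 0.655, -0.002, -0.001]
contact_force: [0.1, 0.4, 0.4]
opening: 0.396
top diff blobs [[205, 181, 17, 17, 129], [198, 184, 1, 5, 5], [218, 190, 8, 10, 23], [206, 201, 9, 2, 10], [201, 220, 11, 5, 20]]
bottle [184. 181.] blower [201. 208.] vial [236. 192.] can [214. 189.] nest can [255. 263.] 
side diff blobs [[300, 90, 4, 4, 10], [307, 90, 5, 8, 28], [302, 99, 8, 21, 93], [291, 112, 9, 8, 23], [290, 121, 17, 37, 457], [318, 124, 3, 9, 12], [322, 124, 15, 13, 127], [322, 138, 14, 8, 55]]
bottle [330. 102.] blower [310. 110.] vial [328. 137.] can [329. 129.] nest can [269. 153.]
```

```bash
python3 - <<'E'
from h import *; import pickle
d=pickle.load(open('snap0.pkl','rb'))['top'];e=pickle.load(open('end_top.pkl','rb'))
def cen(im,box,f):
    x0,y0,x1,y1=box; m=f(cv2.cvtColor(im,cv2.COLOR_RGB2HSV)[y0:y1,x0:x1].astype(int)).astype(np.uint8)
    n,l,st,c=cv2.connectedComponentsWithStats(m);i=1+np.argmax(st[1:,4]);return (c[i]+[x0,y0]).round(2),st[i].tolist()
dark=lambda g:g[:,:,2]<90
for nm,b,f in[('vial',(228,182,250,202),lambda g:(g[:,:,0]>100)&(g[:,:,0]<130)&(g[:,:,1]>120)),('blower',(196,200,224,226),dark),('bottle',(181,176,193,190),dark),('label',(183,180,206,200),lambda g:(g[:,:,2]>200)),('tape',(290,118,330,158),lambda g:(g[:,:,1]>150)),('eyecap',(312,260,340,285),dark)]:
    print(nm,cen(d['image'],b,f),cen(e['image'],b,f))
c,st=cen(e['image'],(240,240,280,285),lambda g:g[:,:,2]<70);print('can nest',c,st,plane(e,[c],.051))
E
python3 - <<'E'
from plant import r
print(r.get_state()['contact_force'],r.get_state()['clock'])
E
```

```text
vial (array([235.82, 191.98]), [5, 7, 7, 7, 40]) (array([235.93, 193.07]), [5, 8, 7, 7, 42])
blower (array([209.61, 212.7 ]), [3, 3, 23, 20, 374]) (array([209.8 , 211.86]), [3, 2, 23, 20, 361])
bottle (array([187.86, 184.  ]), [2, 4, 10, 10, 80]) (array([188.27, 184.09]), [3, 4, 9, 10, 75])
label (array([195.61, 187.28]), [9, 3, 6, 9, 18]) (array([198.  , 198.06]), [4, 15, 19, 5, 33])
tape (array([310.05, 139.82]), [5, 4, 30, 31, 206]) (array([310.09, 140.9 ]), [6, 5, 29, 30, 191])
eyecap (array([324.31, 272.77]), [6, 6, 14, 14, 147]) (array([324.35, 272.8 ]), [6, 6, 14, 14, 145])
can nest [253.86 262.92] [6, 15, 18, 17, 195] [[0.39666816 0.16158525 0.051     ]]
[-0.26954984  0.71351164 -0.80169482] 44.1
```

All three are back within about 1 px (≈2 mm) of their start, and the can is 1–2 mm from the ring's centre. Handing in.

```bash
python3 -c "
from plant import r
print(r.finish_job())"
```

```text
the job is handed in; nothing more can be done
None
```

The job is done and handed in at about 44 s. The bottle, blower and vial went to the tray, the can went into the 68 mm ring nest, and then the vial, bottle and blower went back to their spots on the caddy. The system gave no verdict.

**Last checks (top camera, against the start picture):**
- **Bottle, blower and vial:** each about 1 px, or roughly 2 mm, from where it stood. A wrist reading just after placing the vial put it about 2.5 mm off.
- **Can:** its cap is about 1–2 mm from the ring's centre. It had seated on the ring floor with a clear contact force.
- **Eyecap and tape:** the eyecap has not moved. The tape's outline centre reads 1 px different on a loose colour mask, and the arm never went near it.
- **Gripper:** it finished well clear of everything.

**What went wrong or disagreed:**
- **Wall contact:** on the first approach to the bottle, the gripper body pressed the left wall with about 6 N. I backed off and turned the jaws.
- **Vial missed once:** the fingertips grip about 20–25 mm further back than stated, so the first grasp closed above the vial without touching it. For the same reason the bottle was held by its bulb instead of its cap.
- **Picture limit:** I had used all my picture views once the can was placed, so the return of the three objects was checked by contact force and numbers only. An attempt to check the bottle's label position failed because the colour mask caught something else.
- **Side view:** it also showed differences from the start, some probably from the arm being in view, and I did not follow those up.

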